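# Load two keyed clock wheels on the movement holder's hub

## Robot

A 6-joint arm with a two-finger parallel gripper is mounted at the origin on the work surface. World frame = base frame: x ahead of the robot, y to its left, z up, the work surface at z = 0. Lengths are in m, angles in degrees, forces in N, time in s.
With the tool pointing down it reaches from about 0.3 to 1 m from the base axis. Payload 5.1 kg.
Tool frame: the origin (TCP) lies on the centre line of the jaws, within the pads' length; the fingertips stand 14 mm ahead of it and the grasp point (between the pads) lies 5 mm behind it; y points along the fingers, x is the direction in which the jaws open and shut, and the axes are right-handed (so a half turn about y gives the same grasp; the last joint's range is limited). The gripper opens to 95 mm and grips with 3 to 60 N. Pads are 20 mm wide; open, the fingers measure 119 mm over their backs; the gripper's body (75 mm by 180 mm) begins 59 mm behind the grasp point.
Start: joints at [62.017, 7.093, 94.555, -0, 78.352, -4.733], TCP at [0.257, 0.597, 0.229] pointing down, gripper open.
Joint ranges: [-149.61, 149.61], [-58.7, 133.49], [1.44, 155.28], [-77.14, 257.14], [18.33, 153.61], [-166.67, 166.67]. Speed limits (degrees/s): [147.25, 147.25, 180, 180, 180, 180].

## Interface

Orientations are given as [roll, pitch, yaw] about the fixed x, y, z axes, in that order (R = Rz(yaw) Ry(pitch) Rx(roll)).
In Python, from station import ctrl gives the robot as it stands. The module is installed in compiled form; this text tells all that it offers.
- The arm moves only by the tool servo_tool, never from a script. Its argument "commands" is a list of rows, each a list of 7 numbers: the shift along the world's x, y, z scaled (see below), then the turn, a rotation vector about the world's x, y, z scaled (see below), then the opening, from -1 (shut) to 1 (fully open), so that 0 is half open. A call has 1 to 8 rows; each row is the pose to reach, as a shift and turn from the pose commanded when the call began; what a row does not reach only later rows make up. The controller multiplies each number of a shift by 300 mm and each number of a turn by pi/2 rad. A row lasts 1/12 s, in which the tool goes at most 41.7 mm and 7.16 degrees, less where a joint would pass 70% of its speed; a pose out of reach is approached as far as the arm can. A call with a number of a shift or a turn outside -1 to 1 is refused whole. A call with a gripper value outside its range is refused whole. The fingers move at their own pace and stop on an object; the grip force is fixed at half the most. Time passes only in rows, so rows that repeat a pose let the fingers close. It gives the time, the measured TCP pose, the force and the opening at its end, in the units of the state.
- ctrl.read_state(): the state, without advancing time (a new reading comes with each control period).
- ctrl.read_camera(name): name is "scene" or "top" or "wrist"; returns a dict with "image" (480x640x3 uint8, blue, green, red), "range_z" (480x640 float32, m along the optical axis (not along the pixel's ray), 0 where there is no reading), "camera_matrix" (3x3 intrinsics, pixels), "R" (3x3) and "t" (3): a world point X has camera coordinates R X + t. Camera axes: x right, y down, z forward; pixel columns grow to the right and rows downward; lengths in m; the calibration is good to about 2 mm. A picture is of the moment at which its call begins.
- ctrl.sign_off(): hands the job in, once; it reports no verdict.
The state is a dict: "time": time; "q": joint angles; "qd": joint speeds; "joint_torque": joint torques, N m; "tcp_pos": TCP position; "orientation": TCP orientation; "force": force on the tool from outside, world axes, zero at the start; "ft_torque": the same for the moment, N m; "width": finger opening in m.
Only numpy, scipy, OpenCV 4.12 (cv2) and the standard library are available. Lean on these libraries where they do the work, as an engineer would, in place of code of your own. Each camera call takes 0.05 s, during which the arm holds its last target.

## Task

Swing the brass magnifier right round against its stop, to whichever side you like, and leave it there so the hub is clear. Then gently, without dropping it, slide the large toothed wheel, boss up, onto the keyed hub, turned so its wide, red-marked slot meets the hub's wide, red-marked master key, fully home on the seat; after it slide the small wheel on in the same way, fully home on the large one's boss. Let go of everything, and do not shift or tip the iron weight, the glass vial or the gilt bezel.

Things in the scene. Friction and masses are not known exactly. Their poses are not given: they have to be found in the camera images.
- holder: Fixed steel holder with upright keyed hub. Origin: centre of underside, z up, any yaw. Round base 120 mm wide, 9 mm high, red stripe towards its +x; seat 60 mm wide at z = 15 mm. Round core 20 mm thick up to z = 79, tapered nose to 88. Large wheel rests with its origin at z = 15 mm here, small wheel at 49, both with their +x along the holder's +x: the only yaw that fits
- master_key (a point): Top of the hub's master key, red, 13 mm from the axis on the holder's +x, 74 mm above its underside. Four straight keys rise from seat to z = 74 mm, reaching 17.5 mm from the axis: master 12 mm wide on +x; three 6 mm wide on +y, -x, -y. Their top 4 mm is 3 mm narrower. A wheel has 1.5 mm play each side of a key, about 0.1 rad
- great_wheel: Large loose brass wheel, 143 mm over teeth, flat on a round cork mat (3 mm thick, 164 mm wide), 0.3 to 0.65 kg. Origin: centre of underside, z up. Rim and four 12 mm spokes (along its +-x, +-y) 8 mm thick. Central square boss 46 x 46 mm, sides along x and y, top 34 mm above the underside: grip it from above on opposite sides. Keyed bore through the boss
- great_slot (a point): Top of the large wheel's boss over its wide master slot, red mark, 21 mm from the axis on the wheel's +x, 34 mm above its underside; a red stripe on that spoke too. The bore is a 24 mm square hole (sides along x and y), full height, with four slots out to 19.5 mm from the axis: master slot 15 mm wide on +x, three 9 mm wide on +y, -x, -y
- small_wheel: Small loose brass wheel, 103 mm over teeth, else like the large one, on a like cork mat, 0.2 to 0.45 kg. Origin: centre of underside, z up. Rim and four spokes 8 mm thick, square boss 46 x 46 mm, sides along x and y, top 34 mm above the underside, same keyed bore
- small_slot (a point): Top of the small wheel's boss over its wide master slot, red mark, 21 mm from the axis on the wheel's +x, 34 mm above its underside; a red stripe on that spoke too. Bore and slots as in the large wheel
- magnifier (a joint): Swing of the magnifier arm about its upright pivot, rad. At 0 the arm points along the stand's own -x (over the hub, towards the robot); positive is anticlockwise from above, so towards -y. Stops at -1.4 and 1.4. Friction (0.12 N m) keeps it where it is left
- magnifier_knob (a point): On the axis of the magnifier's upright wooden knob, 95 mm from the pivot and 175 mm above the shelf. Knob 16 mm thick from 147 to 186 mm above the shelf, ball top 19 mm wide up to 196 mm. Pinch or push it to swing the arm
- lens (a point): Centre of the magnifier's lens, 150 mm from the pivot. Round brass frame 91 mm wide, 135 to 148 mm above the shelf, over the hub at the start. The arm from pivot to lens is a bar 12 mm wide, 136 to 147 mm above the shelf
- magnifier_stand: Fixed brass stand of the magnifier. Origin: on the shelf on the pivot axis, z up, yaw within 0.2 rad. Foot 72 mm wide, post 20 mm thick, pivot cap 28 mm wide with top 165 mm above the shelf
- weight: Bystander: loose black iron clock weight, upright, 56 mm thick, 147 mm high, beside one of the wheels. Origin: centre of underside
- vial: Bystander: loose corked glass vial of brass screws, upright, 40 mm thick, 108 mm high, beside one of the wheels. Origin: centre of underside
- bezel: Bystander: loose gilt ring lying flat behind the hub, 100 mm outside, 80 mm inside, 14 mm high. Origin: centre of underside

How it is judged (in metres and radians):
On the way, in this order (a step that is already met when the one before it is completed fails the run):
1. the magnifier is swung aside to either stop (beyond 1.15 rad) ((value of joint magnifier above 1.15 rad or value of joint magnifier below -1.15 rad)), for 0.2 s.
2. the large wheel sits fully home on the hub's seat, its master slot on the master key (z of great_wheel in the frame of holder between 0.01 and 0.018 m and horizontal distance between great_wheel and holder below 0.004 m and angle between the x axis of great_wheel and the x axis of holder, either way round below 0.2 rad and angle between great_wheel's own z axis and vertical below 0.06 rad), for 0.2 s.
3. the small wheel sits fully home on the large wheel's boss, keyed likewise (z of small_wheel in the frame of holder between 0.0445 and 0.0525 m and horizontal distance between small_wheel and holder below 0.004 m and angle between the x axis of small_wheel and the x axis of holder, either way round below 0.2 rad and angle between small_wheel's own z axis and vertical below 0.06 rad), for 0.2 s.
At the end, for the whole second after the job is handed in: Large wheel on the seat (origin 10 to 18 mm above the holder's), small wheel on its boss (44.5 to 52.5 mm), each within 4 mm of the hub axis, level, wide slot on wide key (within 0.2 rad), at rest, released; magnifier still swung beyond 1.15 rad to one side (all of step 2 and all of step 3 and (value of joint magnifier above 1.15 rad or value of joint magnifier below -1.15 rad) and linear speed of each of great_wheel, small_wheel below 0.02 m/s); the robot touches nothing.
It fails at once if the iron clock weight is shifted more than 20 mm or tipped (distance of weight from where it was at the start of the episode above 0.02 m or angle between weight's own z axis and vertical above 0.35 rad).
It fails at once if the glass vial is shifted more than 20 mm or tipped (distance of vial from where it was at the start of the episode above 0.02 m or angle between vial's own z axis and vertical above 0.35 rad).
It fails at once if the gilt bezel is shifted more than 20 mm or tipped (distance of bezel from where it was at the start of the episode above 0.02 m or angle between bezel's own z axis and vertical above 0.35 rad).
It fails at once if a wheel is forced against the hub or the other wheel (over 90 N) (contact force between any of great_wheel, small_wheel and holder above 90 N or contact force between small_wheel and great_wheel above 90 N).
It fails at once if a wheel drops or slams down the hub (over 0.35 m/s while on it) ((linear speed of great_wheel above 0.35 m/s and horizontal distance between great_wheel and holder below 0.015 m and z of great_wheel in the frame of holder below 0.07 m) or (linear speed of small_wheel above 0.35 m/s and horizontal distance between small_wheel and holder below 0.015 m and z of small_wheel in the frame of holder below 0.07 m)).
It also fails if it takes over 72 s, if anything falls off the work surface, if the arm or the gripper's body presses on something with over 40 N, if the wrist force passes 120 N, or if a joint passes its speed limit or range.

## Working session

There is one attempt and no reset: what is moved stays moved. The work goes in short steps, Python scripts to look and compute and a tool call to move; the robot and the scene stay as the last step left them, time stands still between calls to the robot, and variables do not carry over. Pictures are saved under pics/ and viewed, and the job is handed in when it is done.

Besides the shell and the picture viewer there is one more tool, called after "Emit:" as name([rows], argument=value, ...), one row to a line, values as JSON. servo_tool: Moves the arm, as the interface text tells. Its arguments: {"type":"object","properties":{"commands":{"type":"array"}},"required":["commands"]}

```bash
mkdir -p pics
cat > h.py <<'E'
from station import ctrl
import numpy as np, cv2
def cam(n,save=None):
    c=ctrl.read_camera(n)
    if save: cv2.imwrite('pics/%s.png'%save,c['image'])
    return c
def ray(c,u,v,z):
    K=np.array(c['camera_matrix']);R=np.array(c['R']);t=np.array(c['t'])
    d=R.T@(np.linalg.inv(K)@np.array([u,v,1.]));o=-R.T@t
    return o+d*(z-o[2])/d[2]
def proj(c,X):
    p=np.array(c['camera_matrix'])@(np.array(c['R'])@np.array(X)+np.array(c['t']));return p[:2]/p[2]
def pts(c):
    K=np.array(c['camera_matrix']);R=np.array(c['R']);t=np.array(c['t'])
    z=c['range_z'];v,u=np.mgrid[0:480,0:640]
    P=np.stack([(u-K[0,2])/K[0,0]*z,(v-K[1,2])/K[1,1]*z,z],-1)
    W=(P-t)@R
    W[z==0]=np.nan
    return W
E
python3 - <<'E'
from h import *
s=ctrl.read_state();print(s)
for n in['scene','top','wrist']:
    c=cam(n,n+'0');print(n,c['camera_matrix'],-np.array(c['R']).T@c['t'],c['R'])
    np.savez('pics/%s0.npz'%n,**c)
E
```

```text
{'time': 0.0, 'q': array([ 6.20183513e+01,  7.13393624e+00,  9.46335009e+01, -1.06156617e-03,
        7.83512207e+01, -4.73354772e+00]), 'qd': array([-0.02194999,  0.01712389,  0.02543712, -0.01544416, -0.03654148,
       -0.10135715]), 'joint_torque': array([ 1.54695663e-03, -4.17606819e+01, -3.59933817e+01,  7.75522110e-02,
        4.92032699e-02, -1.45269978e-04]), 'tcp_pos': array([0.25631755, 0.5966649 , 0.22738804]), 'orientation': array([-89.99124381,   0.11833895,  66.75212353]), 'force': array([-0.23186362, -0.19935269,  0.04490184]), 'ft_torque': array([-0.01282949, -0.01609918,  0.04727107]), 'width': 0.09495662533077326}
scene [[590.28458276   0.         321.97964774]
 [  0.         590.28458276 238.34303875]
 [  0.           0.           1.        ]] [ 1.21806837 -0.8381104   1.248197  ] [[ 0.77190852  0.63566119 -0.00959618]
 [ 0.45480248 -0.56270569 -0.69030212]
 [-0.44419809  0.52848572 -0.7234576 ]]
top [[562.36662543   0.         319.77486286]
 [  0.         562.36662543 240.79633918]
 [  0.           0.           1.        ]] [0.31994248 0.00747242 1.72665163] [[ 0.02186735 -0.99967166  0.01335627]
 [-0.98974882 -0.02353236 -0.14086698]
 [ 0.14113503 -0.01013896 -0.98993843]]
wrist [[379.31454747   0.         316.39571096]
 [  0.         379.31454747 235.06295348]
 [  0.           0.           1.        ]] [0.18537033 0.62842657 0.38384327] [[ 0.39415052  0.91904432 -0.00170273]
 [ 0.88397412 -0.37860172  0.27431824]
 [ 0.25146597 -0.10962785 -0.96163746]]
```

View pics/top0.png

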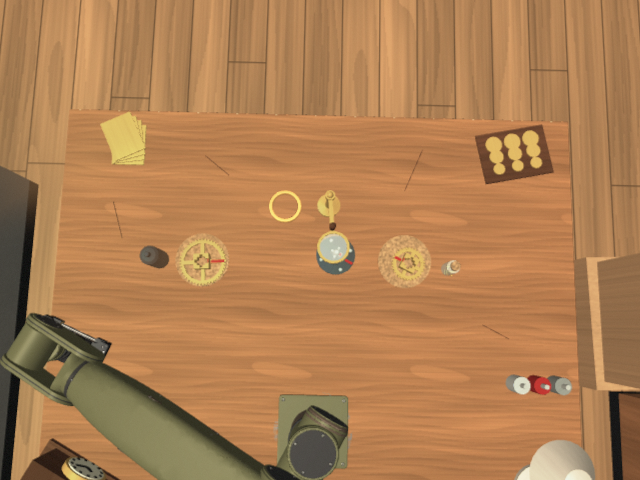

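View pics/scene0.png

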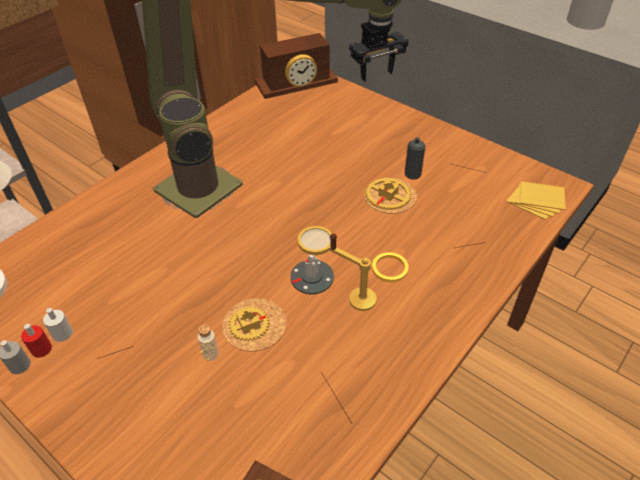

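View pics/wrist0.png

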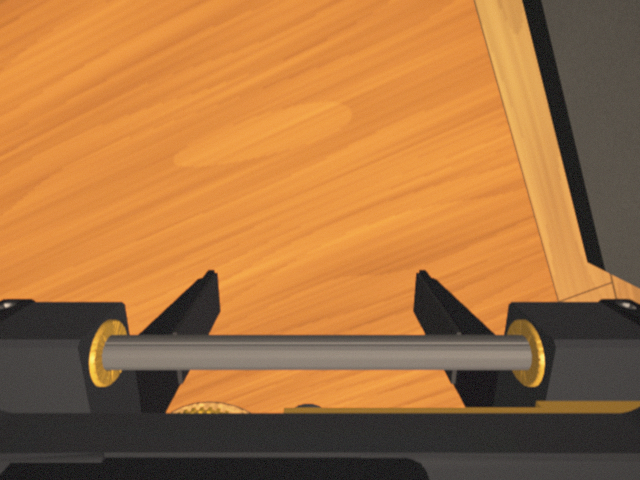

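The top view shows the great wheel at (203,260) beside the weight (150,256), and the hub at (335,255) under the lens (333,246). The small wheel is at (407,262) beside the vial (452,268), with the bezel at (285,206). I'll measure these next.

Run:
```python
from h import *
c=dict(np.load('pics/top0.npz'));im=c['image']
cr=[im[225:300,165:240],im[215:290,295:370],im[225:300,370:445],im[225:300,125:200]]
cv2.imwrite('pics/crop.png',np.vstack([np.hstack([cv2.resize(x,(400,300),interpolation=cv2.INTER_CUBIC) for x in cr[:2]]),np.hstack([cv2.resize(x,(400,300),interpolation=cv2.INTER_CUBIC) for x in cr[2:]])]))
for nm in['top','scene']:
    c=dict(np.load('pics/%s0.npz'%nm));im=c['image'];W=pts(c)
    hsv=cv2.cvtColor(im,cv2.COLOR_BGR2HSV)
    m=(((hsv[...,0]<4)|(hsv[...,0]>174))&(hsv[...,1]>190)&(hsv[...,2]>90)).astype(np.uint8)
    n,l,st,ce=cv2.connectedComponentsWithStats(m)
    for i in range(1,n):
        if st[i,4]>=4 and 0.25<np.nanmean(W[l==i],0)[0]<0.9:
            print(nm,st[i],ce[i].round(1),np.nanmedian(W[l==i],0).round(4),np.nanmax(W[l==i],0).round(4))
```

```text
scene [378 197   6   6  10] [380.9 199.5] [0.4935 0.3082 0.0101] [0.4978 0.3247 0.0136]
scene [293 279   8   4  16] [296.1 280.2] [ 0.5025 -0.0995  0.0101] [ 0.5093 -0.088   0.0149]
scene [260 316   5   3   8] [261.9 317.1] [ 0.5178 -0.2485  0.0124] [ 0.5208 -0.2415  0.017 ]
```

View pics/crop.png

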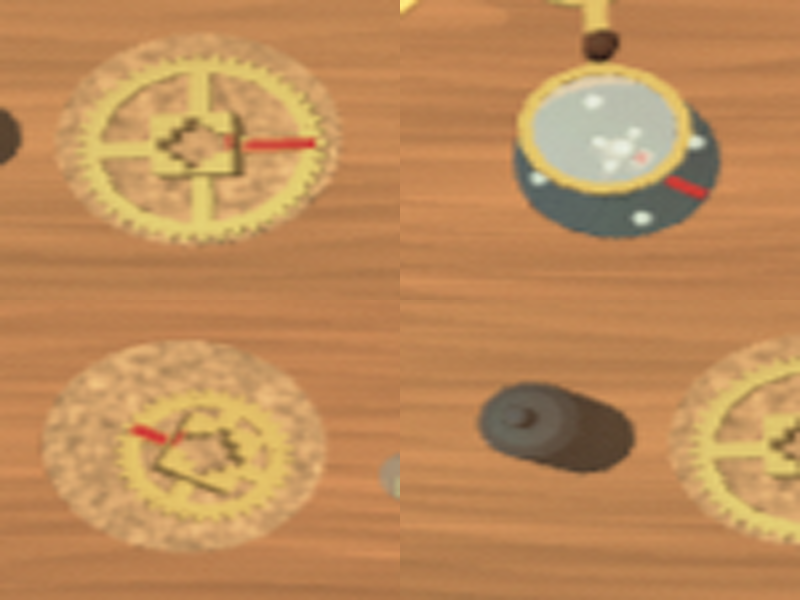

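Run:
```python
from h import *
c=dict(np.load('pics/top0.npz'));im=c['image'];W=pts(c)
hsv=cv2.cvtColor(im,cv2.COLOR_BGR2HSV).astype(int)
g=((hsv[...,0]>=20)&(hsv[...,0]<=32)&(hsv[...,1]>90)&(hsv[...,2]>150)).astype(np.uint8)
red=(((hsv[...,0]<6)|(hsv[...,0]>172))&(hsv[...,1]>150)&(hsv[...,2]>90)).astype(np.uint8)
def box(m,x0,x1,y0,y1):
    r=np.zeros_like(m);r[y0:y1,x0:x1]=m[y0:y1,x0:x1];return r
def hull(m,z,nm):
    v,u=np.nonzero(m);P=np.array([ray(c,a,b,z)[:2] for a,b in zip(u,v)]).astype(np.float32)
    (cx,cy),r=cv2.minEnclosingCircle(P);print(nm,'circ',cx,cy,r,len(u));return np.array([cx,cy]),P
for nm,b,z in[('great',(165,240,225,300),.011),('small',(370,445,225,300),.011),('bezel',(262,306,185,228),.014),('lens',(310,358,229,268),.148)]:
    C,P=hull(box(g,*b),z,nm)
    if nm in('great','small'):
        v,u=np.nonzero(box(red,*b))
        for a,d in zip(u,v):
            q=ray(c,a,d,.011)[:2]-C; print(a,d,q.round(4),np.degrees(np.arctan2(q[1],q[0])).round(1))
v,u=np.nonzero(box(red,295,370,215,290))
for a,d in zip(u,v): print('hub red',a,d,ray(c,a,d,.009)[:2].round(4))
# holder disc dark
dk=((hsv[...,2]<110)&(hsv[...,1]<110)).astype(np.uint8)
hull(box(dk,312,360,250,280),.009,'disc')
for nm,u,v,z in[('knob',333,226,.19),('stand',330,195,.165),('foot',328,206,.006),('weighttop',149,253,.147),('vialtop',455,266,.1)]:print(nm,ray(c,u,v,z).round(3),W[v,u].round(3))
s=dict(np.load('pics/scene0.npz'));im=s['image']
cv2.imwrite('pics/c2.png',np.vstack([np.hstack([cv2.resize(x,(400,300),interpolation=cv2.INTER_CUBIC) for x in (im[160:220,350:430],im[225:315,285:405])]),np.hstack([cv2.resize(x,(400,300),interpolation=cv2.INTER_CUBIC) for x in (im[290:365,190:290],im[130:220,350:470])])]))
```

```text
great circ 0.49225887656211853 0.34771713614463806 0.07102906703948975 807
218 260 [ 0.0056 -0.0478] -83.4
219 260 [ 0.0056 -0.0509] -83.7
220 260 [ 0.0057 -0.0539] -84.0
221 260 [ 0.0058 -0.057 ] -84.2
222 260 [ 0.0058 -0.06  ] -84.4
223 260 [ 0.0059 -0.0631] -84.6
212 261 [ 0.0021 -0.0296] -86.0
213 261 [ 0.0021 -0.0327] -86.3
214 261 [ 0.0022 -0.0357] -86.5
215 261 [ 0.0023 -0.0388] -86.7
216 261 [ 0.0023 -0.0418] -86.8
217 261 [ 0.0024 -0.0449] -86.9
218 261 [ 0.0025 -0.0479] -87.0
219 261 [ 0.0026 -0.051 ] -87.1
220 261 [ 0.0026 -0.054 ] -87.2
221 261 [ 0.0027 -0.0571] -87.3
222 261 [ 0.0028 -0.0601] -87.4
223 261 [ 0.0028 -0.0632] -87.4
small circ 0.5012649297714233 -0.2816600501537323 0.050277065485715866 478
395 257 [0.0185 0.0392] 64.8
396 257 [0.0185 0.0361] 62.8
397 257 [0.0186 0.033 ] 60.6
396 258 [0.0154 0.0361] 66.9
397 258 [0.0155 0.033 ] 64.8
398 258 [0.0156 0.03  ] 62.5
399 258 [0.0157 0.0269] 59.8
398 259 [0.0125 0.03  ] 67.4
399 259 [0.0126 0.0269] 64.9
400 259 [0.0126 0.0238] 62.0
400 260 [0.0095 0.0238] 68.1
bezel circ 0.6713283658027649 0.10195546597242355 0.049
[... 373 characters left out ...]
 348 261 [ 0.5042 -0.0982]
hub red 349 261 [ 0.5043 -0.1012]
hub red 350 261 [ 0.5044 -0.1043]
hub red 348 262 [ 0.5011 -0.0982]
hub red 349 262 [ 0.5012 -0.1013]
hub red 350 262 [ 0.5013 -0.1044]
hub red 351 262 [ 0.5013 -0.1074]
hub red 349 263 [ 0.4981 -0.1013]
hub red 350 263 [ 0.4982 -0.1044]
hub red 351 263 [ 0.4983 -0.1075]
hub red 351 264 [ 0.4952 -0.1075]
disc circ 0.5187261700630188 -0.059343475848436356 0.057586122304201126 330
knob [ 0.581 -0.044  0.19 ] [ 0.58  -0.044  0.197]
stand [ 0.675 -0.035  0.165] [ 0.675 -0.035  0.165]
foot [ 0.675 -0.033  0.006] [ 0.649 -0.03   0.135]
weighttop [0.499 0.472 0.147] [0.5   0.474 0.138]
vialtop [ 0.487 -0.405  0.1  ] [ 0.486 -0.402  0.112]
```

View pics/c2.png

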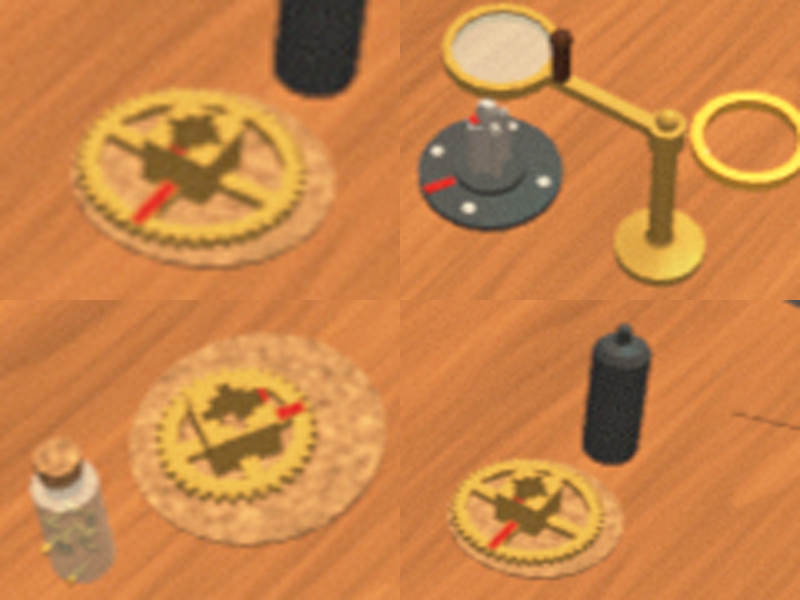

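Emit:
servo_tool([
  [0.55,-0.95,0.2,0,0,-0.7,-1],
  [0.55,-0.95,0.2,0,0,-0.7,-1],
  [0.55,-0.95,0.2,0,0,-0.7,-1],
  [0.55,-0.95,0.2,0,0,-0.7,-1],
  [0.55,-0.95,0.2,0,0,-0.7,-1],
  [0.55,-0.95,0.2,0,0,-0.7,-1],
  [0.55,-0.95,0.2,0,0,-0.7,-1],
  [0.55,-0.95,0.2,0,0,-0.7,-1],
])

```text
time: 0.82
tcp_pos: [0.4213, 0.3115, 0.2885]
orientation: [-90.0, 0.0, 9.1]
force: [0.7, 1.1, -0.6]
width: 0.0474
```

Emit:
servo_tool([
  [0.53,-0.92,0,0,0,-0.05,-1],
  [0.53,-0.92,0,0,0,-0.05,-1],
  [0.53,-0.92,0,0,0,-0.05,-1],
  [0.53,-0.92,0,0,0,-0.05,-1],
  [0.53,-0.92,0,0,0,-0.05,-1],
  [0.53,-0.92,0,0,0,-0.05,-1],
  [0.53,-0.92,0,0,0,-0.05,-1],
  [0.53,-0.92,0,0,0,-0.05,-1],
])

```text
time: 1.48
tcp_pos: [0.5809, 0.034, 0.2879]
orientation: [-90.0, 0.0, 4.8]
force: [0.2, -0.0, -0.1]
width: 0.0009
```

Run:
```python
from h import *
s=ctrl.read_state();print(s['tcp_pos'],s['orientation'],s['width'],s['time'])
c=cam('wrist','w1');W=pts(c)
c2=cam('scene','s1');print(-np.array(c['R']).T@c['t'])
P=W.reshape(-1,3);k=(P[:,2]>.16)&(P[:,2]<.21)&(P[:,0]>.5)&(P[:,0]<.66)&(abs(P[:,1]+.04)<.03)
print(k.sum(),np.nanmean(P[k],0),np.nanmin(P[k],0),np.nanmax(P[k],0))
```

```text
[0.58090675 0.03399861 0.28792243] [-9.00487780e+01  1.89311757e-02  4.81394739e+00] 0.0008714256876176862 1.4833
[0.57430713 0.11205739 0.44416564]
46 [ 0.58677233 -0.03304145  0.18019422] [ 0.58624426 -0.03575883  0.16065614] [ 0.58737934 -0.03113901  0.19401068]
```

View pics/w1.png

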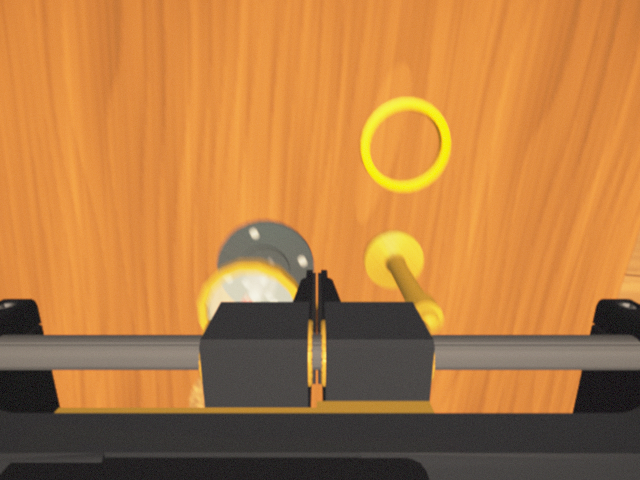

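View pics/s1.png

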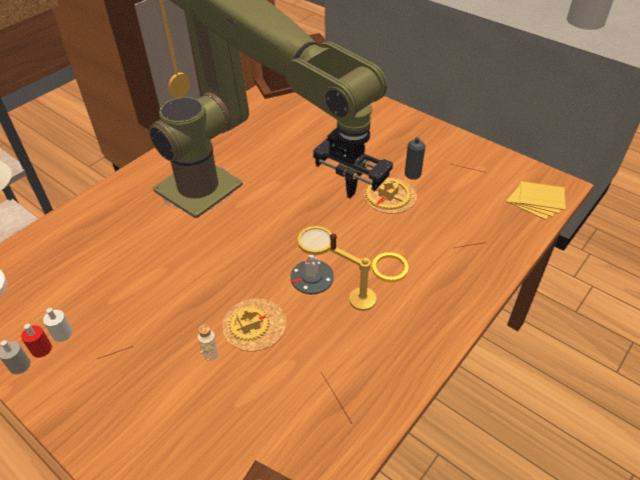

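Emit:
servo_tool([
  [0,-0.03,-0.13,0,0,0,-1],
  [0,-0.06,-0.26,0,0,0,-1],
  [0,-0.08,-0.38,0,0,0,-1],
  [0,-0.08,-0.385,0,0,0,-1],
  [0,-0.08,-0.385,0,0,0,-1],
])

```text
time: 2.0
tcp_pos: [0.5778, 0.0142, 0.1704]
orientation: [-89.9, 0.3, 5.0]
force: [0.5, 0.2, 0.1]
width: 0.0007
```

Run:
```python
from h import *
s=ctrl.read_state();t=s['tcp_pos'];print(t)
P=np.array([.675,-.036])
for f in np.radians([4,15,25,35,45,55,65,75,84,90]):
    q=P+.095*np.array([-np.cos(f),-np.sin(f)])-.018*np.array([np.sin(f),-np.cos(f)])
    print(np.degrees(f).round(),q.round(3),((q-t[:2])/.3).round(3),((np.degrees(f)-5)/90).round(2))
```

```text
[0.57780844 0.01419494 0.17035027]
4.0 [ 0.579 -0.025] [ 0.004 -0.13 ] -0.01
15.0 [ 0.579 -0.043] [ 0.003 -0.191] 0.11
25.0 [ 0.581 -0.06 ] [ 0.012 -0.247] 0.22
35.0 [ 0.587 -0.076] [ 0.03 -0.3 ] 0.33
45.0 [ 0.595 -0.09 ] [ 0.058 -0.349] 0.44
55.0 [ 0.606 -0.103] [ 0.093 -0.392] 0.56
65.0 [ 0.619 -0.114] [ 0.136 -0.429] 0.67
75.0 [ 0.633 -0.123] [ 0.184 -0.458] 0.78
84.0 [ 0.647 -0.129] [ 0.231 -0.476] 0.88
90.0 [ 0.657 -0.131] [ 0.264 -0.484] 0.94
```

Emit:
servo_tool([
  [0.004,-0.07,0.01,0,0,0,-1],
  [0.004,-0.13,0.01,0,0,0,-1],
  [0.003,-0.165,0.01,0,0,0.06,-1],
  [0.005,-0.205,0.01,0,0,0.13,-1],
  [0.012,-0.247,0.01,0,0,0.2,-1],
  [0.025,-0.287,0.01,0,0,0.28,-1],
  [0.04,-0.32,0.01,0,0,0.36,-1],
  [0.058,-0.349,0.01,0,0,0.44,-1],
])

```text
time: 2.67
tcp_pos: [0.5992, -0.0909, 0.1803]
orientation: [-90.2, -0.2, 44.8]
force: [-1.0, 2.1, -0.3]
width: 0.0002
```

Emit:
servo_tool([
  [0.016,-0.022,0,0,0,0.06,-1],
  [0.035,-0.043,0,0,0,0.12,-1],
  [0.055,-0.062,0,0,0,0.17,-1],
  [0.078,-0.08,0,0,0,0.23,-1],
  [0.1,-0.095,0,0,0,0.29,-1],
  [0.126,-0.109,0,0,0,0.34,-1],
  [0.15,-0.119,0,0,0,0.4,-1],
  [0.165,-0.124,0,0,0,0.42,-1],
])

```text
time: 3.33
tcp_pos: [0.6491, -0.128, 0.1803]
orientation: [-90.3, 0.0, 82.5]
force: [-1.7, 0.0, 0.1]
width: 0.0008
```

Run:
```python
from h import *
s=ctrl.read_state();print(s['tcp_pos'],s['orientation'],s['force'])
c=cam('top','t2');im=c['image']
cv2.imwrite('pics/t2c.png',cv2.resize(im[150:300,240:440],(800,600),interpolation=cv2.INTER_CUBIC))
```

```text
[ 0.6490907  -0.12797735  0.18034085] [-9.02867231e+01  1.28902740e-02  8.25009202e+01] [-1.72834584  0.04659698  0.07115203]
```

View pics/t2c.png

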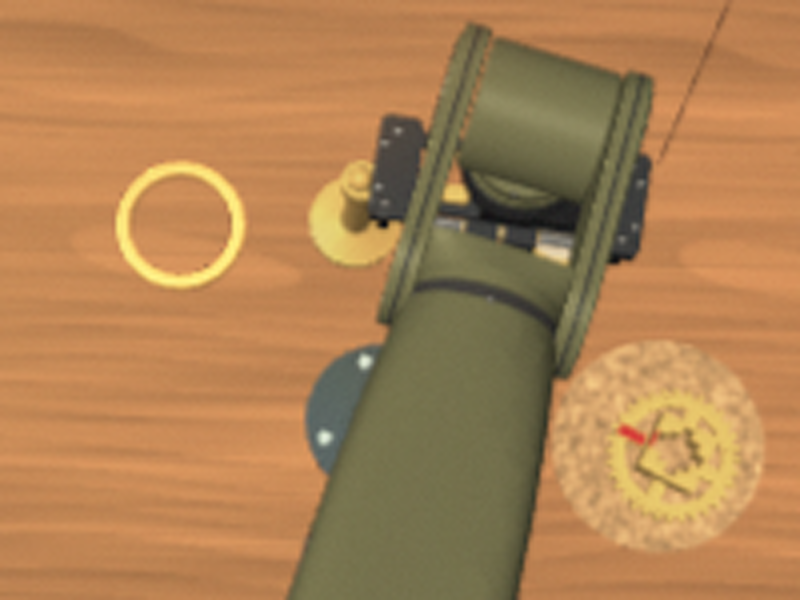

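Emit:
servo_tool([
  [0.012,-0.004,0,0,0,0,-1],
  [0.024,-0.008,0,0,0,0,-1],
  [0.024,-0.008,0,0,0,0,-1],
])

```text
time: 3.63
tcp_pos: [0.6552, -0.1308, 0.1777]
orientation: [-90.2, 0.0, 82.2]
force: [-0.6, 0.2, 0.0]
width: 0.0003
```

Emit:
servo_tool([
  [0.015,-0.002,0,0,0,0,-1],
  [0.03,-0.002,0,0,0,0,-1],
  [0.03,-0.002,0,0,0,0,-1],
])

```text
time: 3.88
tcp_pos: [0.6562, -0.1309, 0.1773]
orientation: [-88.8, 0.0, 82.3]
force: [-30.2, 2.8, 17.8]
width: 0.0009
```

The magnifier is at its stop: 30 N reaction and no further motion. I'll back off and rise to view the hub.

Emit:
servo_tool([
  [-0.07,0.01,0,0,0,0,-1],
  [-0.14,0.02,0,0,0,0,-1],
  [-0.2,0.05,0.1,0,0,0,0],
  [-0.2,0.1,0.23,0,0,0,1],
  [-0.2,0.2,0.36,0,0,0,1],
  [-0.2,0.24,0.42,0,0,0,1],
  [-0.2,0.24,0.42,0,0,0,1],
  [-0.2,0.24,0.42,0,0,0,1],
])

```text
time: 4.55
tcp_pos: [0.604, -0.0589, 0.3049]
orientation: [-90.3, 0.0, 82.3]
force: [-0.1, 0.5, -0.8]
width: 0.035
```

Run:
```python
from h import *
s=ctrl.read_state();print(s['tcp_pos'],s['orientation'],s['force'])
c=cam('wrist','w3');np.savez('pics/w3.npz',**c)
c=cam('top','t3');im=c['image']
cv2.imwrite('pics/t3c.png',cv2.resize(im[150:300,240:440],(800,600),interpolation=cv2.INTER_CUBIC))
```

```text
[ 0.60401581 -0.05889881  0.30485272] [-9.03111004e+01  2.77366655e-02  8.23111424e+01] [-0.1459087   0.47653614 -0.81259747]
```

View pics/w3.png

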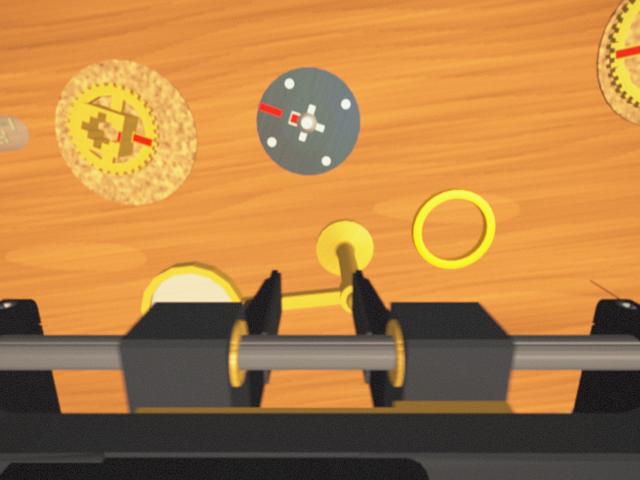

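View pics/t3c.png

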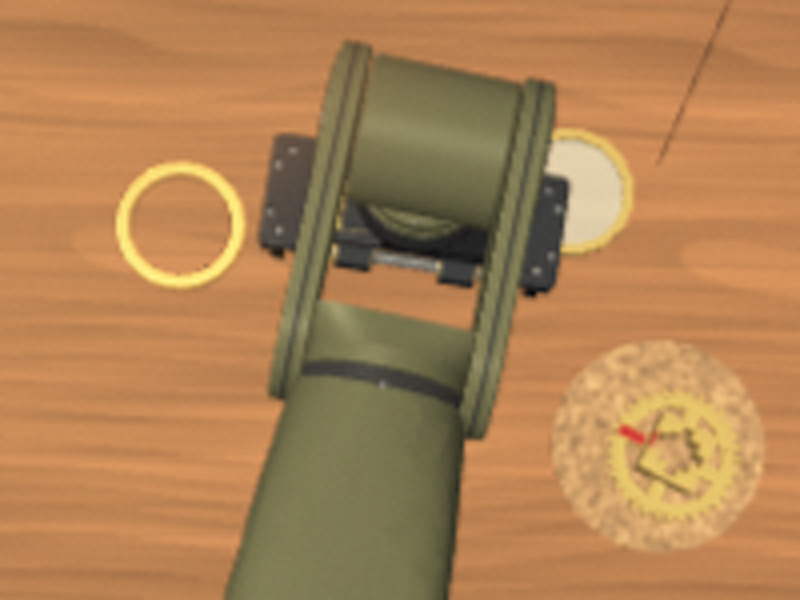

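In the wrist view, the hub is clear at (307,121) with its red master key at (294,119). The arm and lens are swung fully to -y. The small wheel is at (112,128).

```bash
cat >> h.py <<'E'
def comps(m,amin=20):
    n,l,st,ce=cv2.connectedComponentsWithStats(m.astype(np.uint8))
    return [(l==i,st[i],ce[i]) for i in range(1,n) if st[i,4]>=amin]
def redmask(im):
    h=cv2.cvtColor(im,cv2.COLOR_BGR2HSV).astype(int)
    return ((h[...,0]<6)|(h[...,0]>172))&(h[...,1]>140)&(h[...,2]>90)
def planefit(c,m,z):
    cs,_=cv2.findContours(m.astype(np.uint8),cv2.RETR_EXTERNAL,cv2.CHAIN_APPROX_NONE)
    k=max(cs,key=cv2.contourArea)[:,0]
    P=np.array([ray(c,a,b,z)[:2] for a,b in k])
    A=np.c_[2*P,np.ones(len(P))];x=np.linalg.lstsq(A,(P**2).sum(1),rcond=None)[0]
    return x[:2],np.sqrt(x[2]+x[:2]@x[:2]),P
E
python3 - <<'E'
from h import *
c=dict(np.load('pics/w3.npz'));im=c['image']
print('rot',c['R'])
h=cv2.cvtColor(im,cv2.COLOR_BGR2HSV).astype(int)
print(im[121,280],im[160,305],im[121,307],im[130,318])
b=(im[...,0].astype(int)-im[...,2]>-8);b[:, :240]=0;b[:,380:]=0;b[190:]=0;b[:50]=0
b=cv2.morphologyEx(b.astype(np.uint8),cv2.MORPH_CLOSE,np.ones((9,9)))
m=max(comps(b),key=lambda x:x[1][4])
C,r,P=planefit(c,m[0],.009);print('disc',m[1],C,r)
red=redmask(im)
for m,st,ce in comps(red,6):
    if ce[1]<260: print('red',st,ce,[ray(c,*ce,z)[:2].round(4) for z in(.009,.011,.037,.074)])
g=(h[...,1]<40)&(h[...,2]>200)
for m,st,ce in comps(g,6):
    if 240<ce[0]<380 and ce[1]<200: print('wh',st,ce,[ray(c,*ce,z)[:2].round(4) for z in(.009,.074,.088)])
y=(h[...,0]>=22)&(h[...,0]<=33)&(h[...,1]>100)&(h[...,2]>140)
cv2.imwrite('pics/w3c.png',np.hstack([cv2.resize(im[60:180,250:370],(400,400),interpolation=cv2.INTER_CUBIC),cv2.resize(im[70:190,60:180],(400,400),interpolation=cv2.INTER_CUBIC)]))
E
```

```text
rot [[ 1.33130036e-01  9.91098445e-01 -5.16314700e-04]
 [ 9.51550336e-01 -1.27671978e-01  2.79735276e-01]
 [ 2.77179278e-01 -3.77324668e-02 -9.60077033e-01]]
[107 120 119] [107 118 118] [235 245 244] [197 224 219]
disc [ 262   69   97  104 5511] [ 0.51830396 -0.04738945] 0.05042079444775772
red [617  47  23  10 128] [628.1328125  51.6015625] [array([0.4961, 0.2983]), array([0.4963, 0.2968]), array([0.498 , 0.2769]), array([0.5005, 0.2486])]
red [259 103  24  14 185] [270.08108108 109.51351351] [array([ 0.5033, -0.0974]), array([ 0.5034, -0.0972]), array([ 0.5047, -0.0943]), array([ 0.5066, -0.0902])]
red [291 114   8   9  48] [294.14583333 118.16666667] [array([ 0.5162, -0.0718]), array([ 0.5162, -0.0717]), array([ 0.5168, -0.0703]), array([ 0.5177, -0.0683])]
red [134 135  17  10  75] [141.58666667 139.58666667] [array([ 0.5161, -0.2501]), array([ 0.5162, -0.2492]), array([ 0.5167, -0.2376]), array([ 0.5176, -0.221 ])]
wh [285  79   9  10  73] [289.04109589  83.26027397] [array([ 0.4788, -0.0719]), array([ 0.4856, -0.0684]), array([ 0.4871, -0.0676])]
wh [341  99   9  10  74] [345.1
[... 455 characters left out ...]
, -0.057 ]), array([ 0.5233, -0.0567])]
wh [289 122   7   4   8] [291.625 123.75 ] [array([ 0.5218, -0.0756]), array([ 0.5225, -0.0715]), array([ 0.5226, -0.0707])]
wh [315 123  10   9  59] [319.38983051 127.25423729] [array([ 0.5299, -0.0446]), array([ 0.5294, -0.045 ]), array([ 0.5293, -0.0451])]
wh [299 132   8   9  54] [302.33333333 136.2037037 ] [array([ 0.5371, -0.0654]), array([ 0.5356, -0.0628]), array([ 0.5352, -0.0623])]
wh [268 137   8   9  58] [271.32758621 141.48275862] [array([ 0.5382, -0.1018]), array([ 0.5365, -0.094 ]), array([ 0.5361, -0.0923])]
wh [322 156   9  10  64] [325.859375 160.578125] [array([ 0.5682, -0.042 ]), array([ 0.5622, -0.0428]), array([ 0.5609, -0.043 ])]
```

View pics/w3c.png

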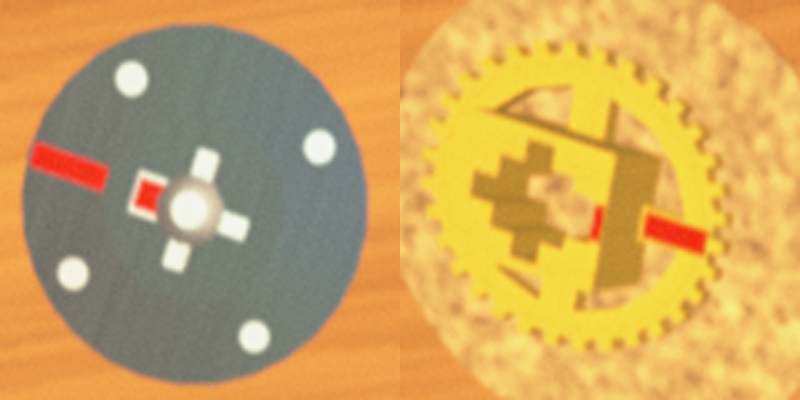

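Emit:
servo_tool([
  [-0.37,0.99,0,0,0,-0.88,1],
  [-0.37,0.99,0,0,0,-0.88,1],
  [-0.37,0.99,0,0,0,-0.88,1],
  [-0.37,0.99,0,0,0,-0.88,1],
  [-0.37,0.99,0,0,0,-0.88,1],
  [-0.37,0.99,0,0,0,-0.88,1],
  [-0.37,0.99,0,0,0,-0.88,1],
  [-0.37,0.99,0,0,0,-0.88,1],
])

```text
time: 5.32
tcp_pos: [0.4925, 0.2336, 0.2993]
orientation: [-90.0, 0.2, 28.2]
force: [1.1, 0.1, -0.9]
width: 0.0933
```

Emit:
servo_tool([
  [0,0.17,0,0,0,-0.24,1],
  [0,0.17,0,0,0,-0.24,1],
  [0,0.17,0,0,0,-0.24,1],
  [0,0.17,0,0,0,-0.24,1],
  [0,0.17,0,0,0,-0.24,1],
  [0,0.17,0,0,0,-0.24,1],
])

```text
time: 5.82
tcp_pos: [0.4938, 0.2831, 0.3005]
orientation: [-90.0, 0.1, 7.1]
force: [0.6, -0.1, -0.2]
width: 0.0949
```

Run:
```python
from h import *
s=ctrl.read_state();print(s['tcp_pos'],s['orientation'],s['force'],s['time'])
c=cam('wrist','w4');np.savez('pics/w4.npz',**c)
```

```text
[0.49383568 0.2831187  0.30050607] [-90.0473508    0.12019232   7.05343912] [ 0.61394836 -0.11918694 -0.17650516] 5.8167
```

View pics/w4.png

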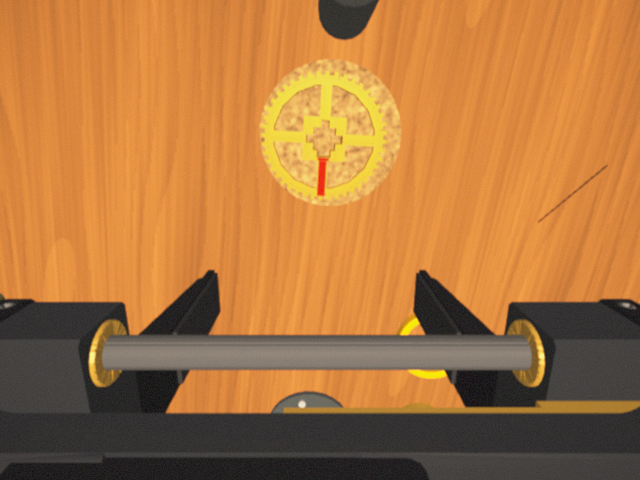

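```bash
cat >> h.py <<'E'
def wheel(c,box,zb,rout):
    im=c['image'];h=cv2.cvtColor(im,cv2.COLOR_BGR2HSV).astype(int)
    y=(h[...,0]>=24)&(h[...,0]<=33)&(h[...,1]>130)&(h[...,2]>150)
    red=redmask(im);B=np.zeros_like(y);x0,x1,y0,y1=box;B[y0:y1,x0:x1]=1
    y=y&B
    m=max(comps(y|(red&B)),key=lambda x:x[1][4])[0]
    cs,_=cv2.findContours(m.astype(np.uint8),cv2.RETR_EXTERNAL,cv2.CHAIN_APPROX_NONE)
    k=max(cs,key=cv2.contourArea)[:,0].astype(float)
    P=np.array([ray(c,a,b,zb+.008)[:2] for a,b in k])
    def fit(P):
        A=np.c_[2*P,np.ones(len(P))];x=np.linalg.lstsq(A,(P**2).sum(1),rcond=None)[0]
        return x[:2],np.sqrt(x[2]+x[:2]@x[:2])
    C,r=fit(P);d=np.linalg.norm(P-C,axis=1);P=P[abs(d-r)<.006];C,r=fit(P);print('rim fit',C.round(4),r.round(4),len(P))
    print('minenc',[np.round(q,4) for q in cv2.minEnclosingCircle(P.astype(np.float32))])
    for m,st,ce in comps(red&B,6):
        for z,n in((zb+.008,'spoke'),(zb+.034,'boss')):
            q=ray(c,*ce,z)[:2];e=q-C;print(n,st[4],q.round(4),np.linalg.norm(e).round(4),np.degrees(np.arctan2(e[1],e[0])).round(2))
    return C,y
E
python3 - <<'E'
from h import *
c=dict(np.load('pics/w4.npz'));im=c['image']
C,y=wheel(c,(250,410,50,215),.003,.0715)
cv2.imwrite('pics/w4c.png',np.hstack([cv2.resize(im[60:210,250:400],(400,400),interpolation=cv2.INTER_CUBIC),cv2.cvtColor(cv2.resize(y[60:210,250:400].astype(np.uint8)*255,(400,400)),cv2.COLOR_GRAY2BGR)]))
E
```

```text
rim fit [0.4932 0.3536] 0.0617 184
minenc [array([0.4931, 0.3522]), np.float64(0.0648)]
spoke 170 [0.4966 0.3044] 0.0494 -86.05
boss 170 [0.4959 0.3077] 0.046 -86.65
```

View pics/w4c.png

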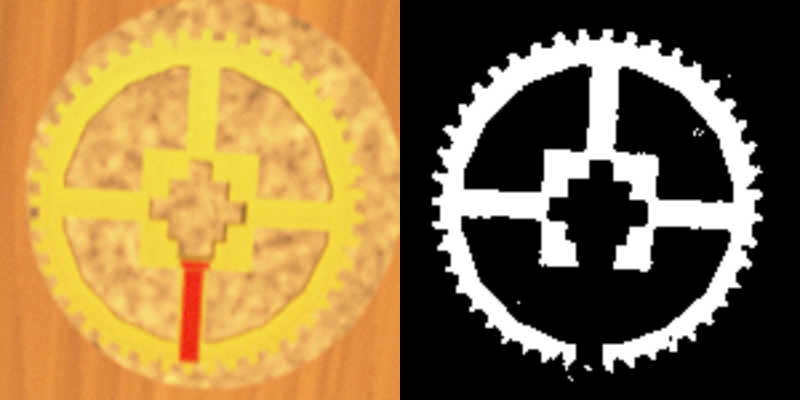

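```bash
cat >> h.py <<'E'
def wheel2(c,box,zb,rout):
    im=c['image'];h=cv2.cvtColor(im,cv2.COLOR_BGR2HSV).astype(int)
    B=np.zeros(im.shape[:2],bool);x0,x1,y0,y1=box;B[y0:y1,x0:x1]=1
    red=redmask(im)&B
    y=((h[...,0]>=24)&(h[...,0]<=33)&(h[...,1]>130)&(h[...,2]>150)&B)|red
    y=max(comps(y),key=lambda x:x[1][4])[0]
    v,u=np.nonzero(y);hp=cv2.convexHull(np.c_[u,v].astype(np.int32))[:,0]
    P=np.array([ray(c,a,b,zb+.008)[:2] for a,b in hp])
    C=P.mean(0)
    for it in range(4):
        A=np.c_[2*P,np.ones(len(P))];x=np.linalg.lstsq(A,(P**2).sum(1),rcond=None)[0];C=x[:2];r=np.sqrt(x[2]+C@C)
        res=np.linalg.norm(P-C,axis=1)-r;P=P[abs(res)<max(.0012,2*res.std())]
    print('hull fit',C.round(4),r.round(4),len(P),res.std().round(4))
    # boss: top-face rays at zb+.034, yellow within 36mm square
    Q=np.array([ray(c,a,b,zb+.034)[:2] for a,b in zip(u,v)])
    return C,Q,red
E
python3 - <<'E'
from h import *
c=dict(np.load('pics/w4.npz'))
C,Q,red=wheel2(c,(250,410,50,215),.003,.0715)
th=np.radians(-87)
for it in range(3):
  R=np.array([[np.cos(th),np.sin(th)],[-np.sin(th),np.cos(th)]])
  L=(Q-C)@R.T
  b=L[(abs(L[:,0])<.03)&(abs(L[:,1])<.03)]
  # boss edges away from spokes (offset 9..20 mm): extents in x, y
  k=(abs(L[:,1])>.010)&(abs(L[:,1])<.02)&(abs(L[:,0])<.034); xs=L[k,0]
  k2=(abs(L[:,0])>.010)&(abs(L[:,0])<.02)&(abs(L[:,1])<.034); ys=L[k2,1]
  print(np.percentile(xs,[1,99]).round(4),np.percentile(ys,[1,99]).round(4)); 
  off=np.array([np.percentile(xs,[1,99]).mean(),np.percentile(ys,[1,99]).mean()]);print('boss centre',C+R.T@off)
  C=C+R.T@off
v,u=np.nonzero(red)
Z=np.array([ray(c,a,b,.011)[:2] for a,b in zip(u,v)]);
vx,vy,_,_=cv2.fitLine(Z.astype(np.float32),cv2.DIST_L2,0,.01,.01).ravel();print('stripe dir',np.degrees(np.arctan2(vy,vx)),Z.mean(0))
E
```

```text
hull fit [0.4933 0.3501] 0.0707 38 0.0003
[-0.0219  0.023 ] [-0.0223  0.0223]
boss centre [0.49335055 0.34953269]
[-0.0224  0.0224] [-0.0223  0.0223]
boss centre [0.49337223 0.34953384]
[-0.0224  0.0224] [-0.0223  0.0223]
boss centre [0.49337223 0.34953385]
stripe dir -85.491844 [0.49645854 0.30514552]
```

Emit:
servo_tool([
  [-0.001,0.1,-0.1,0,0,-0.034,1],
  [-0.001,0.2,-0.2,0,0,-0.034,1],
  [-0.001,0.222,-0.33,0,0,-0.034,1],
  [-0.001,0.222,-0.46,0,0,-0.034,1],
  [-0.001,0.222,-0.59,0,0,-0.034,1],
  [-0.001,0.222,-0.7,0,0,-0.034,1],
  [-0.001,0.222,-0.75,0,0,-0.034,1],
  [-0.001,0.222,-0.75,0,0,-0.034,1],
])

```text
time: 6.53
tcp_pos: [0.4904, 0.3479, 0.0711]
orientation: [-90.3, 0.5, 3.9]
force: [-1.3, -0.3, -0.2]
width: 0.0954
```

Run:
```python
from h import *
s=ctrl.read_state();print(s['tcp_pos'],s['orientation'],s['force'],s['time'])
c=cam('wrist','w5');np.savez('pics/w5.npz',**c)
```

```text
[0.49042512 0.34789653 0.07108433] [-90.26281505   0.52546555   3.92863659] [-1.25864419 -0.31751293 -0.19863499] 6.5333
```

View pics/w5.png

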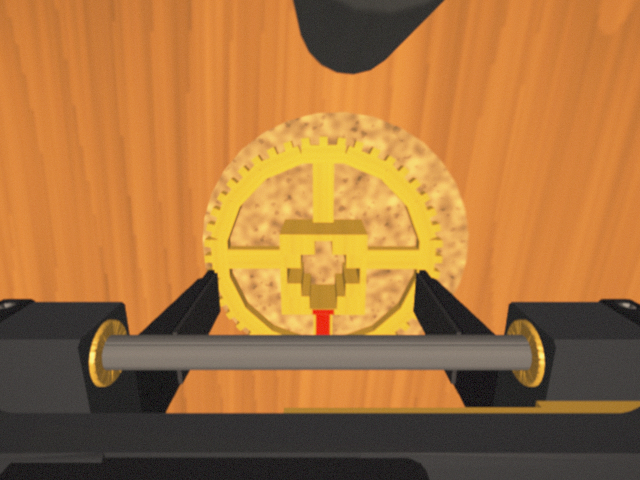

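Emit:
servo_tool([
  [0,0,-0.08,0,0,0,1],
  [0,0,-0.145,0,0,0,1],
  [0,0,-0.145,0,0,0,1],
  [0,0,-0.145,0,0,0,1],
])

```text
time: 6.92
tcp_pos: [0.4942, 0.3506, 0.0346]
orientation: [-90.0, -0.0, 3.9]
force: [0.6, 0.4, 0.7]
width: 0.0948
```

Down 5 mm more, then close.

Emit:
servo_tool([
  [0,0,-0.016,0,0,0,1],
  [0,0,-0.016,0,0,0,0],
  [0,0,-0.016,0,0,0,-1],
  [0,0,-0.016,0,0,0,-1],
  [0,0,-0.016,0,0,0,-1],
  [0,0,-0.016,0,0,0,-1],
  [0,0,-0.016,0,0,0,-1],
  [0,0,-0.016,0,0,0,-1],
])

```text
time: 7.58
tcp_pos: [0.4935, 0.3507, 0.0287]
orientation: [-90.0, -0.0, 3.9]
force: [-0.3, -1.1, 0.4]
width: 0.0537
```

Emit:
servo_tool([
  [0,0,0,0,0,0,-1],
  [0,0,0,0,0,0,-1],
  [0,0,0.03,0,0,0,-1],
  [0,0,0.08,0,0,0,-1],
  [0,0,0.15,0,0,0,-1],
  [0,0,0.25,0,0,0,-1],
  [0,0,0.25,0,0,0,-1],
])

```text
time: 8.17
tcp_pos: [0.4964, 0.3524, 0.1094]
orientation: [-89.8, -0.5, 3.9]
force: [2.6, 1.2, -3.0]
width: 0.0458
```

Run:
```python
from h import *
s=ctrl.read_state();print(s['tcp_pos'],s['orientation'],s['force'],s['width'],s['time'])
c=cam('wrist','w6');np.savez('pics/w6.npz',**c)
```

```text
[0.49642066 0.35240383 0.10944771] [-89.75795078  -0.47822148   3.92190354] [ 2.56036677  1.21958087 -3.01528362] 0.04576245698957015 8.1667
```

View pics/w6.png

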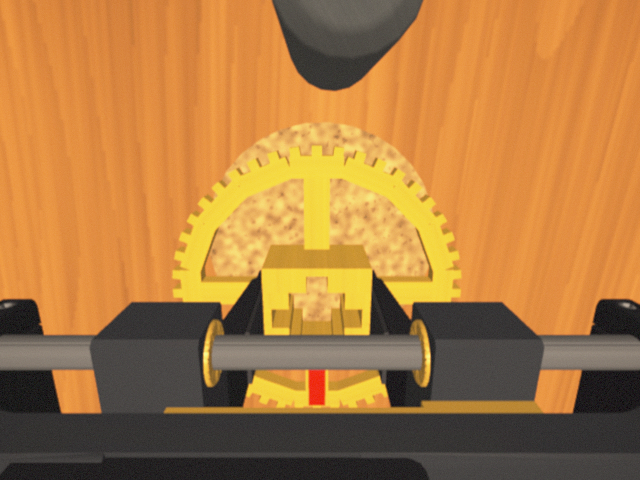

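Emit:
servo_tool([
  [0,0,0.1,0,0,0,-1],
  [0,0,0.18,0,0,0,-1],
  [0,0,0.2,0,0,0,-1],
  [0,0,0.2,0,0,0,-1],
  [0,0,0.2,0,0,0,-1],
])

```text
time: 8.63
tcp_pos: [0.4927, 0.3502, 0.1615]
orientation: [-90.1, 0.1, 3.9]
force: [-0.1, -0.1, -5.5]
width: 0.0458
```

Run:
```python
from h import *
s=ctrl.read_state();print(s['tcp_pos'],s['orientation'],s['force'],s['width'],s['time'])
c=cam('wrist','w7');np.savez('pics/w7.npz',**c)
im=c['image'];h=cv2.cvtColor(im,cv2.COLOR_BGR2HSV).astype(int)
y=(h[...,0]>=24)&(h[...,0]<=33)&(h[...,1]>130)&(h[...,2]>150)
y[295:]=0
y=max(comps(y),key=lambda x:x[1][4])[0]
v,u=np.nonzero(y);hp=cv2.convexHull(np.c_[u,v].astype(np.int32))[:,0]
hp=hp[(hp[:,1]<285)]
T=s['tcp_pos'];z=T[2]-.0257+.008
P=np.array([ray(c,a,b,z)[:2] for a,b in hp])
from scipy.optimize import least_squares
r=least_squares(lambda q:np.linalg.norm(P-q[:2],axis=1)-q[2],[T[0],T[1],.0715],loss='soft_l1',f_scale=.0005);print(r.x,r.x[:2]-T[:2],abs(r.fun).max())
r=least_squares(lambda q:np.linalg.norm(P-q[:2],axis=1)-.0710,[T[0],T[1]],loss='soft_l1',f_scale=.0005);print(r.x,r.x[:2]-T[:2],abs(r.fun).max())
# hub in top & scene
for nm in('top','scene'):
    c=cam(nm,nm+'7');im=c['image'];np.savez('pics/%s7.npz'%nm,**c)
    b=proj(c,[.5235,-.0568,.074]);print(nm,'pred nose',b,'pred master',proj(c,[.5235+.013*np.cos(np.radians(-116.6)),-.0568+.013*np.sin(np.radians(-116.6)),.074]))
    x,yy=b.astype(int)
    for m,st,ce in comps(redmask(im),3):
        if abs(ce-b).max()<40:print(st,ce,ray(c,*ce,.009)[:2],ray(c,*ce,.074)[:2])
    cv2.imwrite('pics/%s7c.png'%nm,cv2.resize(im[yy-30:yy+30,x-40:x+40],(800,600),interpolation=cv2.INTER_CUBIC))
```

```text
[0.49267954 0.35015919 0.16145677] [-90.06984224   0.13833379   3.92257529] [-0.07327585 -0.0582511  -5.45829429] 0.04580691191989512 8.6333
[0.49281009 0.3491472  0.07109076] [ 0.00013055 -0.001012  ] 0.0013972697045812749
[0.49280343 0.34926597] [ 0.00012389 -0.00089323] 0.0013781192315523993
top pred nose [335.52045553 251.88753965] pred master [339.40962612 253.93087403]
[339 253   2   3   4] [339.75 254.  ] [ 0.52526676 -0.07246018] [ 0.5174968  -0.06943534]
[345 259   8   6  21] [348.33333333 261.38095238] [ 0.50306558 -0.09921629] [ 0.49613576 -0.09517894]
scene pred nose [311.37323875 259.01400684] pred master [306.8742407  260.52727519]
[306 260   3   2   5] [306.8 260.6] [ 0.47892252 -0.02615428] [ 0.51769317 -0.06874407]
[292 278  10   5  30] [296.5 280. ] [ 0.50286395 -0.09735156] [ 0.5403788  -0.13620682]
```

View pics/top7c.png

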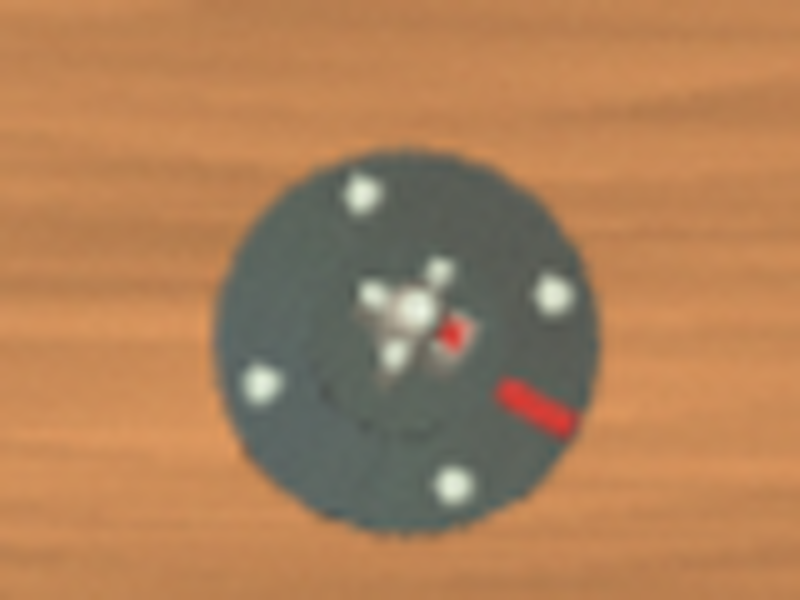

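View pics/scene7c.png

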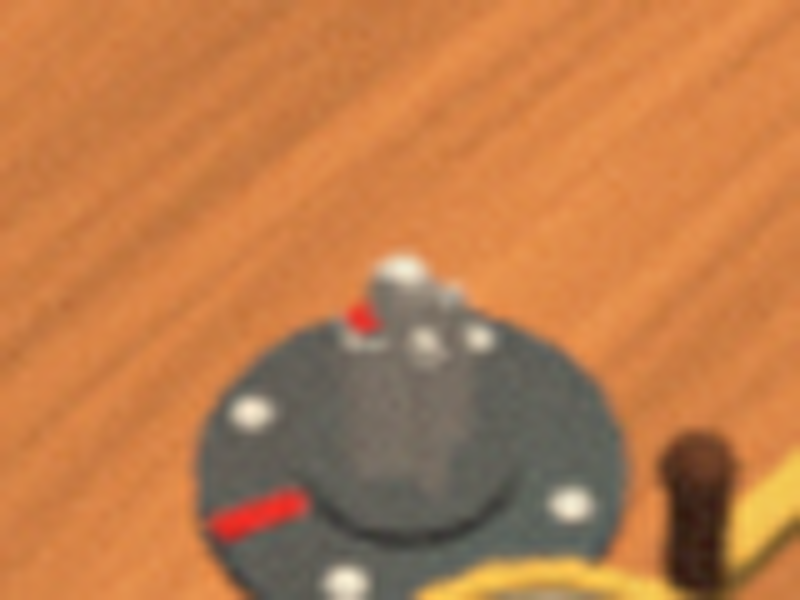

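View pics/w7.png

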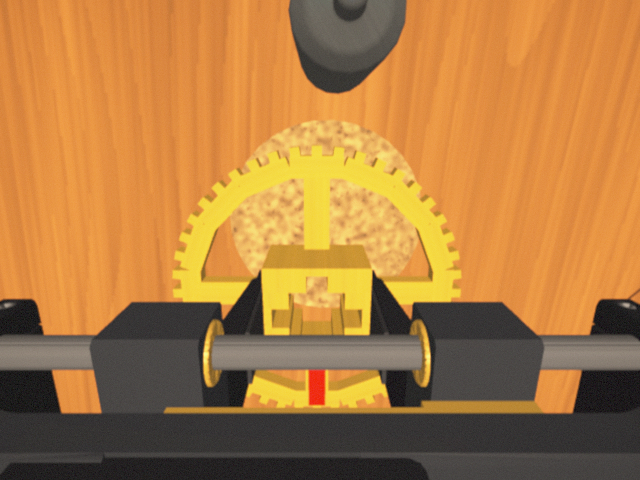

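Emit:
servo_tool([
  [0.01,-0.1,0,0,0,-0.06,-1],
  [0.02,-0.22,0,0,0,-0.12,-1],
  [0.03,-0.35,0,0,0,-0.18,-1],
  [0.04,-0.48,0,0,0,-0.24,-1],
  [0.05,-0.61,0,0,0,-0.3,-1],
  [0.06,-0.74,0,0,0,-0.339,-1],
  [0.07,-0.87,0,0,0,-0.339,-1],
  [0.08,-0.98,0,0,0,-0.339,-1],
])

```text
time: 9.45
tcp_pos: [0.5164, 0.0543, 0.162]
orientation: [-90.1, 0.1, -26.6]
force: [1.2, 0.4, -5.4]
width: 0.0459
```

Emit:
servo_tool([
  [0.01,-0.1,0,0,0,0,-1],
  [0.02,-0.2,0,0,0,0,-1],
  [0.02,-0.3,0,0,0,0,-1],
  [0.02,-0.375,0,0,0,0,-1],
  [0.02,-0.375,0,0,0,0,-1],
  [0.02,-0.375,0,0,0,0,-1],
])

```text
time: 9.95
tcp_pos: [0.5227, -0.0567, 0.1621]
orientation: [-90.0, 0.1, -26.7]
force: [-0.1, 0.9, -4.5]
width: 0.0459
```

Run:
```python
from h import *
s=ctrl.read_state();print(s['tcp_pos'],s['orientation'],s['force'],s['width'],s['time'],np.array([.524,-.056])-s['tcp_pos'][:2])
c=cam('wrist','w8');np.savez('pics/w8.npz',**c)
cam('scene','s8');
```

```text
[ 0.52273048 -0.05670692  0.16208928] [-90.01563779   0.14556568 -26.73862071] [-0.13878599  0.90168385 -4.51024891] 0.045931886376172855 9.95 [0.00126952 0.00070692]
```

View pics/w8.png

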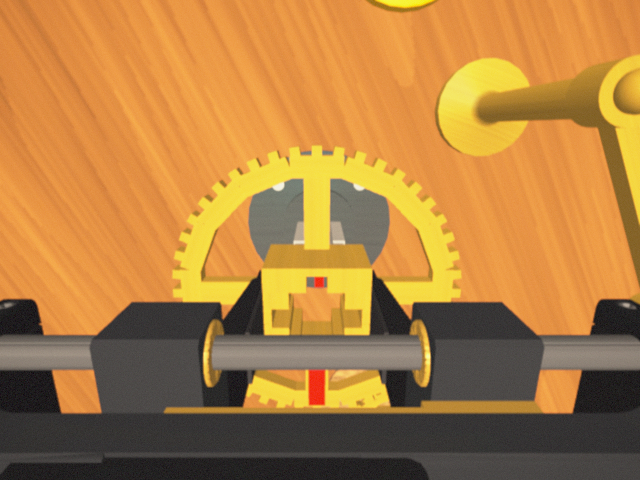

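View pics/s8.png

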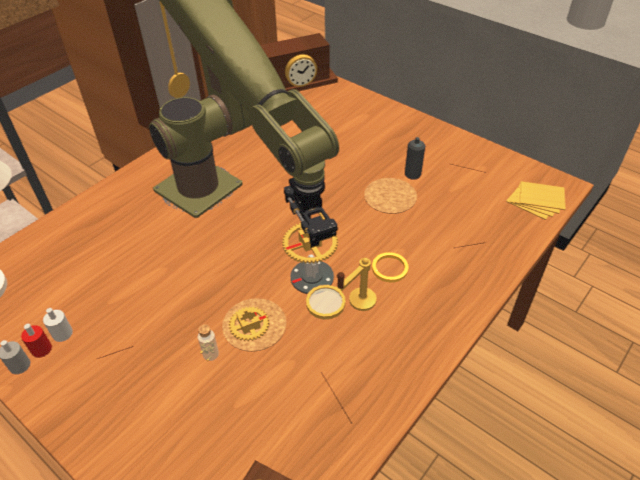

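Emit:
servo_tool([
  [0.004,0.002,-0.04,0,0,0,-1],
  [0.004,0.002,-0.09,0,0,0,-1],
  [0.004,0.002,-0.12,0,0,0,-1],
  [0.004,0.002,-0.12,0,0,0,-1],
  [0.004,0.002,-0.12,0,0,0,-1],
])

```text
time: 10.47
tcp_pos: [0.524, -0.0544, 0.1262]
orientation: [-90.0, 0.1, -26.5]
force: [0.1, 0.5, -4.8]
width: 0.0456
```

Run:
```python
from h import *
s=ctrl.read_state();print(s['tcp_pos'],s['orientation'],s['force'],s['width'],s['time'],np.array([.524,-.056])-s['tcp_pos'][:2])
c=cam('wrist','w9');np.savez('pics/w9.npz',**c)
cv2.imwrite('pics/w9c.png',cv2.resize(c['image'][240:340,240:390],(750,500),interpolation=cv2.INTER_CUBIC))
```

```text
[ 0.52396191 -0.0544232   0.12623711] [-90.03515332   0.14487395 -26.52617846] [ 0.13604324  0.52769326 -4.8226035 ] 0.04557763008388234 10.4667 [ 3.80934909e-05 -1.57679609e-03]
```

View pics/w9c.png

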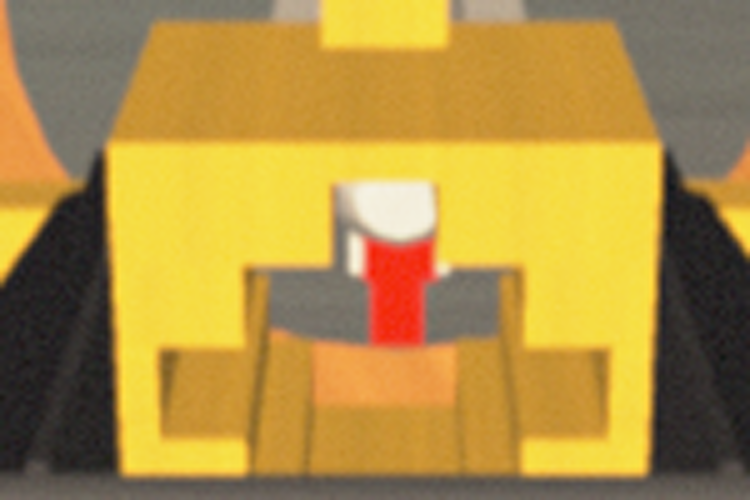

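Emit:
servo_tool([
  [0.002,-0.004,0,0,0,0,-1],
  [0.002,-0.004,0,0,0,0,-1],
  [0.002,-0.004,0,0,0,0,-1],
])

```text
time: 10.77
tcp_pos: [0.526, -0.0566, 0.1285]
orientation: [-90.0, -0.1, -26.6]
force: [0.3, -0.5, -4.8]
width: 0.0459
```

Run:
```python
from h import *
s=ctrl.read_state();print(s['tcp_pos'],s['orientation'],s['force'],s['width'],s['time'],np.array([.524,-.056])-s['tcp_pos'][:2])
c=cam('wrist','w10');np.savez('pics/w10.npz',**c)
s=ctrl.read_state();print(s['tcp_pos'])
cv2.imwrite('pics/w10c.png',cv2.resize(c['image'][240:340,240:390],(750,500),interpolation=cv2.INTER_CUBIC))
print('nose pred',proj(c,[.5235,-.0568,.088]),'pred master outer',proj(c,[.5235-.0175*.448,-.0568-.0175*.894,.074]))
```

```text
[ 0.5259545  -0.05659643  0.12848668] [-8.99764589e+01 -8.69315983e-02 -2.65917493e+01] [ 0.33689948 -0.49716579 -4.78829673] 0.04594455400445666 10.7667 [-0.0019545   0.00059643]
[ 0.52580392 -0.05657617  0.12833472]
nose pred [313.2055178  275.38636736] pred master outer [313.37780975 293.69970583]
```

View pics/w10c.png

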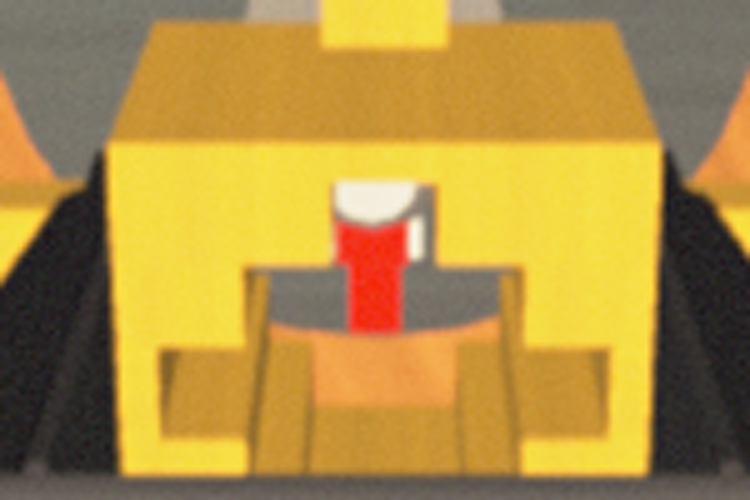

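Emit:
servo_tool([
  [0,0,0,0,0,0,-1],
  [0,0,0,0,0,0,-1],
  [0,0,0,0,0,0,-1],
  [0,0,0,0,0,0,-1],
])

```text
time: 11.15
tcp_pos: [0.5253, -0.0565, 0.1277]
orientation: [-90.0, -0.0, -26.6]
force: [-0.2, 0.0, -6.5]
width: 0.0458
```

Emit:
servo_tool([
  [0,0,0,0,0,0,-1],
  [0,0,0,0,0,0,-1],
  [0,0,0,0,0,0,-1],
])

```text
time: 11.4
tcp_pos: [0.5253, -0.0564, 0.1276]
orientation: [-90.0, 0.0, -26.6]
force: [-0.1, -0.2, -4.4]
width: 0.0458
```

Run:
```python
from h import *
s=ctrl.read_state();print(s['tcp_pos'],s['orientation'],s['force'],s['width'],s['time'],np.array([.524,-.056])-s['tcp_pos'][:2])
c=cam('wrist','w11');np.savez('pics/w11.npz',**c)
s=ctrl.read_state();print(s['tcp_pos'])
cv2.imwrite('pics/w11c.png',cv2.resize(c['image'][240:340,240:390],(750,500),interpolation=cv2.INTER_CUBIC))
print('nose pred',proj(c,[.5235,-.0568,.088]),'pred master outer',proj(c,[.5235-.0175*.448,-.0568-.0175*.894,.074]))
```

```text
[ 0.52532407 -0.05643756  0.12757081] [-8.99988160e+01  4.43752186e-03 -2.65911807e+01] [-0.10670718 -0.20447924 -4.41404321] 0.045752235361981676 11.4 [-0.00132407  0.00043756]
[ 0.5253373  -0.05645519  0.1275706 ]
nose pred [314.45487368 275.75239594] pred master outer [314.56367231 294.09705832]
```

View pics/w11c.png

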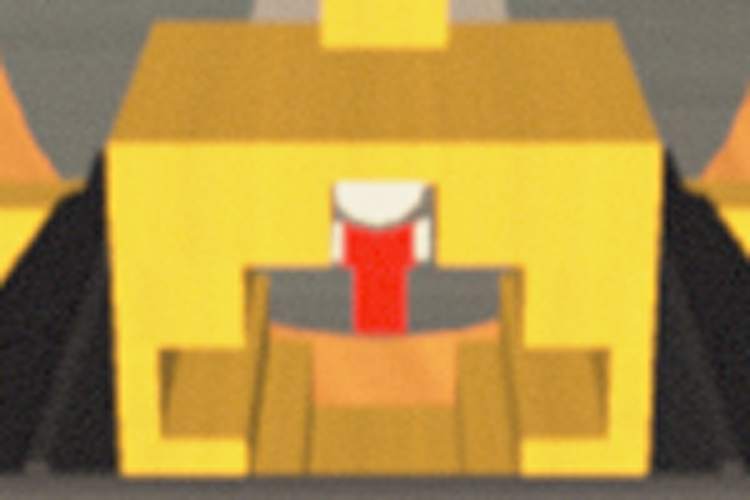

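Emit:
servo_tool([
  [0,0.002,-0.02,0,0,0,-1],
  [0,0.002,-0.04,0,0,0,-1],
  [0,0.002,-0.06,0,0,0,-1],
  [0,0.002,-0.07,0,0,0,-1],
  [0,0.002,-0.07,0,0,0,-1],
  [0,0.002,-0.07,0,0,0,-1],
])

```text
time: 11.95
tcp_pos: [0.525, -0.0558, 0.106]
orientation: [-90.0, 0.1, -26.6]
force: [1.0, 0.3, -5.2]
width: 0.0459
```

Run:
```python
from h import *
s=ctrl.read_state();print(s['tcp_pos'],s['orientation'],s['force'],s['width'],s['time'])
c=cam('wrist','w12')
cv2.imwrite('pics/w12c.png',cv2.resize(c['image'][240:340,240:390],(750,500),interpolation=cv2.INTER_CUBIC))
```

```text
[ 0.52501419 -0.05577013  0.10599185] [-9.00151988e+01  6.25870163e-02 -2.65872963e+01] [ 1.00052596  0.2865146  -5.19733212] 0.04586674503752584 11.95
```

View pics/w12c.png

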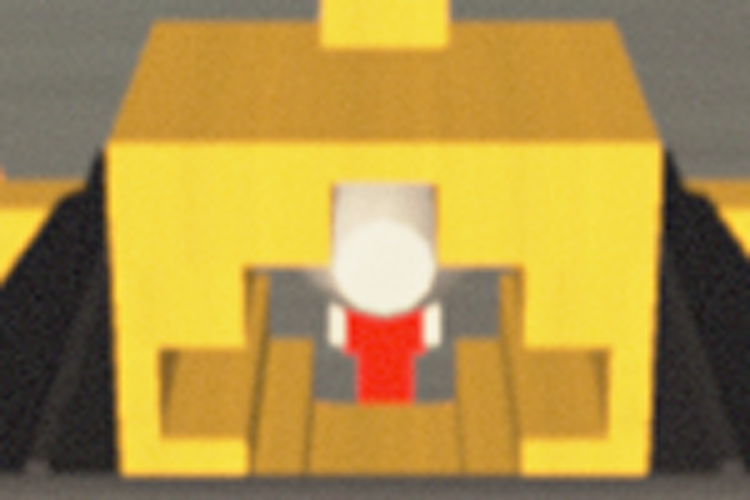

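Emit:
servo_tool([
  [0,0,-0.015,0,0,0,-1],
  [0,0,-0.03,0,0,0,-1],
  [0,0,-0.045,0,0,0,-1],
  [0,0,-0.06,0,0,0,-1],
  [0,0,-0.06,0,0,0,-1],
])

```text
time: 12.42
tcp_pos: [0.5243, -0.0557, 0.0871]
orientation: [-90.0, 0.1, -26.6]
force: [0.1, 0.1, -5.3]
width: 0.0457
```

Run:
```python
from h import *
s=ctrl.read_state();print(s['tcp_pos'],s['orientation'],s['force'],s['ft_torque'],s['width'],s['time'])
c=cam('wrist','w13')
cv2.imwrite('pics/w13c.png',cv2.resize(c['image'][240:340,240:390],(750,500),interpolation=cv2.INTER_CUBIC))
```

```text
[ 0.52434639 -0.05566259  0.08706659] [-90.03718956   0.14167154 -26.59284894] [ 0.1478099   0.10705396 -5.25094843] [-0.09864779  0.10527184  0.00390479] 0.04574886950985735 12.4167
```

View pics/w13c.png

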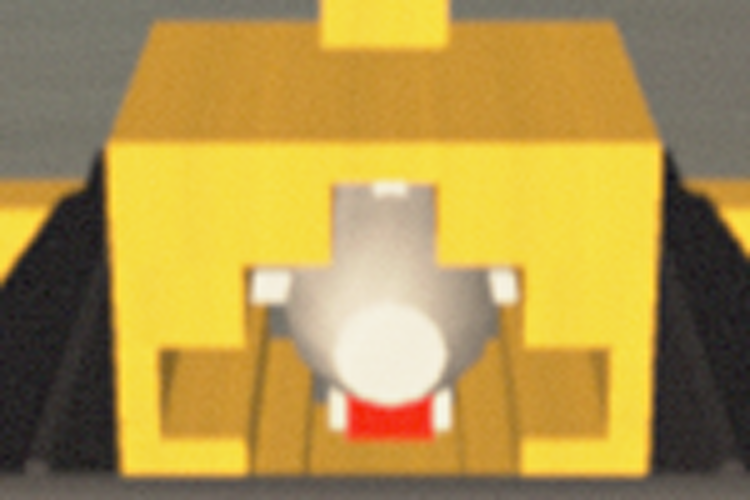

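Emit:
servo_tool([
  [0,0,-0.02,0,0,0,-1],
  [0,0,-0.04,0,0,0,-1],
  [0,0,-0.06,0,0,0,-1],
  [0,0,-0.08,0,0,0,-1],
  [0,0,-0.1,0,0,0,-1],
  [0,0,-0.12,0,0,0,-1],
  [0,0,-0.13,0,0,0,-1],
  [0,0,-0.13,0,0,0,-1],
])

```text
time: 13.13
tcp_pos: [0.5245, -0.0557, 0.0484]
orientation: [-90.0, 0.1, -26.6]
force: [0.5, 0.3, -4.4]
width: 0.0463
```

Wheel bottom at ~22.7 mm; lower gently in small steps until contact.

Emit:
servo_tool([
  [0,0,-0.007,0,0,0,-1],
  [0,0,-0.014,0,0,0,-1],
  [0,0,-0.018,0,0,0,-1],
  [0,0,-0.021,0,0,0,-1],
  [0,0,-0.021,0,0,0,-1],
])

```text
time: 13.55
tcp_pos: [0.5253, -0.0559, 0.0433]
orientation: [-90.0, 0.0, -26.6]
force: [0.2, -0.2, -4.2]
width: 0.0457
```

Emit:
servo_tool([
  [0,0,-0.002,0,0,0,-1],
  [0,0,-0.004,0,0,0,-1],
  [0,0,-0.004,0,0,0,-1],
])

```text
time: 13.8
tcp_pos: [0.5253, -0.0558, 0.0421]
orientation: [-90.0, 0.0, -26.6]
force: [-0.1, -0.1, -4.3]
width: 0.0456
```

Emit:
servo_tool([
  [0,0,-0.003,0,0,0,-1],
  [0,0,-0.006,0,0,0,-1],
  [0,0,-0.007,0,0,0,-1],
  [0,0,-0.007,0,0,0,-1],
])

```text
time: 14.13
tcp_pos: [0.5256, -0.0559, 0.0406]
orientation: [-90.0, -0.0, -26.6]
force: [-1.4, 0.3, -1.2]
width: 0.0458
```

Contact: the weight is now carried by the seat. Release and rise.

Emit:
servo_tool([
  [0,0,0,0,0,0,0],
  [0,0,0,0,0,0,1],
  [0,0,0,0,0,0,1],
  [0,0,0,0,0,0,1],
  [0,0,0,0,0,0,1],
])

```text
time: 14.55
tcp_pos: [0.5257, -0.056, 0.0404]
orientation: [-90.0, -0.1, -26.6]
force: [-0.5, 0.7, -0.2]
width: 0.0689
```

Emit:
servo_tool([
  [0,0,0.05,0,0,0,1],
  [0,0,0.15,0,0,0,1],
  [0,0,0.28,0,0,0,1],
  [0,0,0.41,0,0,0,1],
  [0,0,0.54,0,0,0,1],
  [0,0,0.67,0,0,0,1],
  [0,0,0.75,0,0,0,1],
  [0,0,0.75,0,0,0,1],
])

```text
time: 15.22
tcp_pos: [0.5285, -0.0565, 0.2732]
orientation: [-89.8, -0.7, -26.6]
force: [-0.8, -0.3, 0.4]
width: 0.0955
```

Run:
```python
from h import *
s=ctrl.read_state();print(s['tcp_pos'],s['orientation'],s['force'],s['width'],s['time'],s['q'])
c=cam('wrist','w14')
c=cam('scene','s14');
cv2.imwrite('pics/s14c.png',cv2.resize(c['image'][210:330,250:410],(800,600),interpolation=cv2.INTER_CUBIC))
```

```text
[ 0.52850883 -0.05648632  0.27322775] [-89.80313794  -0.73466637 -26.59069275] [-0.78394209 -0.30306516  0.37325542] 0.0954883523924454 15.2167 [-1.18903596e+01 -9.94428196e+00  1.07004295e+02  4.02978479e-03
  8.21794139e+01  1.46985491e+01]
```

View pics/w14.png

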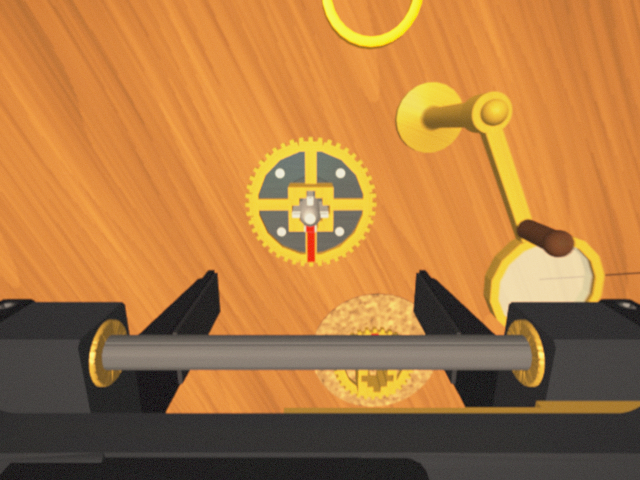

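View pics/s14c.png

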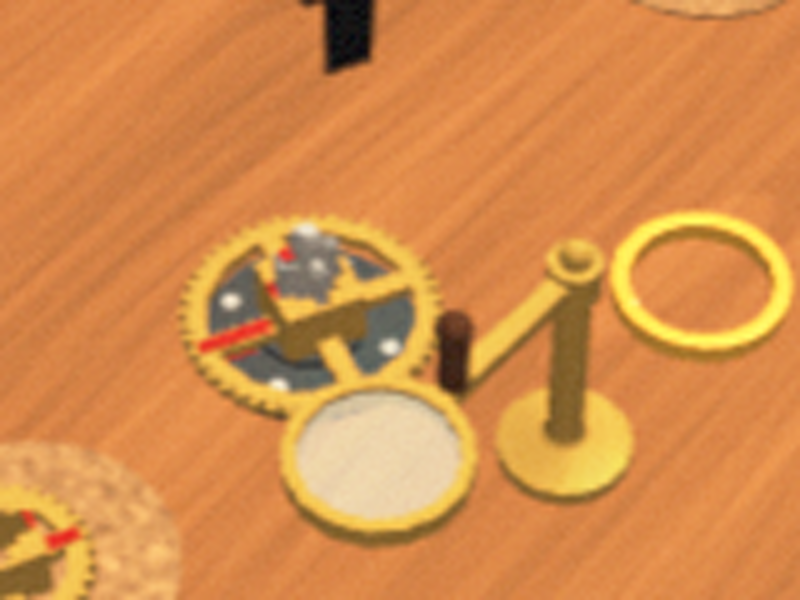

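The great wheel sits on the seat with its red slot at the red stripe. Next is the small wheel.

Emit:
servo_tool([
  [-0.32,-0.64,0,0,0,-0.98,1],
  [-0.32,-0.64,0,0,0,-0.98,1],
  [-0.32,-0.64,0,0,0,-0.98,1],
  [-0.32,-0.64,0,0,0,-0.98,1],
  [-0.32,-0.64,0,0,0,-0.98,1],
  [-0.32,-0.64,0,0,0,-0.98,1],
  [-0.32,-0.64,0,0,0,-0.98,1],
  [-0.32,-0.64,0,0,0,-0.98,1],
])

```text
time: 15.98
tcp_pos: [0.4278, -0.2483, 0.2621]
orientation: [-90.2, 0.2, -84.4]
force: [0.1, -0.1, -0.6]
width: 0.0952
```

Emit:
servo_tool([
  [0,0,0,0,0,-0.35,1],
  [0,0,0,0,0,-0.35,1],
  [0,0,0,0,0,-0.35,1],
  [0,0,0,0,0,-0.35,1],
  [0,0,0,0,0,-0.35,1],
  [0,0,0,0,0,-0.35,1],
  [0,0,0,0,0,-0.35,1],
])

```text
time: 16.57
tcp_pos: [0.4287, -0.2474, 0.2629]
orientation: [-90.2, 0.0, -115.3]
force: [-0.9, 0.4, -0.3]
width: 0.095
```

Run:
```python
from h import *
s=ctrl.read_state();print(s['tcp_pos'],s['orientation'],s['force'],s['width'],s['time'],s['q'])
c=cam('wrist','w15');np.savez('pics/w15.npz',**c)
```

```text
[ 0.42865991 -0.24737111  0.26288208] [-9.01946902e+01  3.76592373e-02 -1.15298057e+02] [-0.90618762  0.38349558 -0.26285004] 0.09496863522255207 16.5667 [-3.62058649e+01 -1.40135710e+01  1.11420988e+02  1.38722435e-04
  8.27908817e+01  7.90921110e+01]
```

View pics/w15.png

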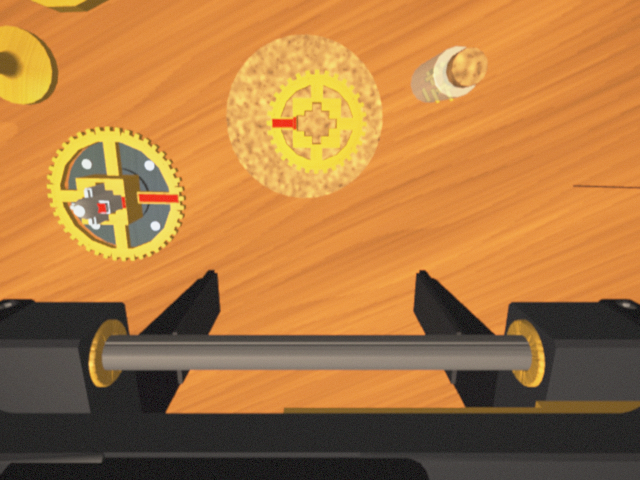

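Run:
```python
from h import *
c=dict(np.load('pics/w15.npz'));W=pts(c)
C,Q,red=wheel2(c,(258,375,60,185),.003,.0515)
th=np.radians(64.5)
v,u=np.nonzero(red)
Z=np.array([ray(c,a,b,.011)[:2] for a,b in zip(u,v)]);e=Z.mean(0)-C
vx,vy,_,_=cv2.fitLine(Z.astype(np.float32),cv2.DIST_L2,0,.01,.01).ravel();print('stripe dir',np.degrees(np.arctan2(vy,vx)),'centroid dir',np.degrees(np.arctan2(e[1],e[0])))
for it in range(3):
  R=np.array([[np.cos(th),np.sin(th)],[-np.sin(th),np.cos(th)]]);L=(Q-C)@R.T
  k=(abs(L[:,1])>.010)&(abs(L[:,1])<.02)&(abs(L[:,0])<.031); xs=L[k,0]
  k2=(abs(L[:,0])>.010)&(abs(L[:,0])<.02)&(abs(L[:,1])<.031); ys=L[k2,1]
  print(np.percentile(xs,[1,99]).round(4),np.percentile(ys,[1,99]).round(4)); 
  C=C+R.T@np.array([np.percentile(xs,[1,99]).mean(),np.percentile(ys,[1,99]).mean()]);print('boss centre',C)
# vial: cork top
for p,z in(((469,66),.108),((458,74),.09),((425,92),.0)):print('vial',ray(c,*p,z).round(4),W[p[1],p[0]].round(4))
P=W.reshape(-1,3);k=(P[:,2]>.02)&(P[:,2]<.13)&(abs(P[:,0]-.487)<.04)&(abs(P[:,1]+.405)<.04);P=P[k]
for a in(.02,.04,.06,.08,.095,.105):
  q=P[(P[:,2]>a)&(P[:,2]<a+.02)];print(a,len(q),q.min(0).round(3) if len(q) else '',q.max(0).round(3) if len(q) else '')
```

```text
hull fit [ 0.5014 -0.2803] 0.0512 37 0.0003
stripe dir 64.52195 centroid dir 63.3831473075622
[-0.0228  0.0296] [-0.0301  0.0225]
boss centre [ 0.50621586 -0.27888663]
[-0.0261  0.0306] [-0.0307  0.0263]
boss centre [ 0.50915863 -0.27779783]
[-0.0289  0.0307] [-0.0303  0.0285]
boss centre [ 0.51032213 -0.27738692]
vial [ 0.489  -0.4024  0.108 ] [ 0.489  -0.4026  0.1075]
vial [ 0.4866 -0.3995  0.09  ] [ 0.4873 -0.3929  0.1081]
vial [ 0.4815 -0.3956  0.    ] [ 0.4832 -0.384   0.0422]
0.02 244 [ 0.464 -0.41   0.02 ] [ 0.508 -0.383  0.04 ]
0.04 267 [ 0.469 -0.401  0.04 ] [ 0.508 -0.382  0.06 ]
0.06 602 [ 0.468 -0.415  0.06 ] [ 0.508 -0.383  0.08 ]
0.08 626 [ 0.469 -0.415  0.08 ] [ 0.508 -0.383  0.1  ]
0.095 1289 [ 0.475 -0.416  0.095] [ 0.502 -0.389  0.111]
0.105 1137 [ 0.475 -0.416  0.105] [ 0.502 -0.389  0.111]
```

Emit:
servo_tool([
  [0.1,-0.05,-0.05,0,0,-0.004,1],
  [0.2,-0.09,-0.15,0,0,-0.004,1],
  [0.242,-0.109,-0.28,0,0,-0.004,1],
  [0.242,-0.109,-0.41,0,0,-0.004,1],
  [0.242,-0.109,-0.52,0,0,-0.004,1],
  [0.242,-0.109,-0.545,0,0,-0.004,1],
  [0.242,-0.109,-0.545,0,0,-0.004,1],
  [0.242,-0.109,-0.545,0,0,-0.004,1],
])

```text
time: 17.28
tcp_pos: [0.5024, -0.2809, 0.1025]
orientation: [-90.0, -0.0, -115.7]
force: [0.3, 0.0, 0.4]
width: 0.0951
```

Run:
```python
from h import *
s=ctrl.read_state();print(s['tcp_pos'],s['orientation'],s['force'],s['width'],s['time'])
c=cam('wrist','w16');np.savez('pics/w16.npz',**c)
C,Q,red=wheel2(c,(200,440,80,290),.003,.0515)
```

```text
[ 0.50235987 -0.28085086  0.10246365] [-8.99538077e+01 -6.34907044e-03 -1.15720386e+02] [0.3403487  0.00094599 0.35256994] 0.09506236941674748 17.2833
hull fit [ 0.5019 -0.2803] 0.0509 31 0.0001
```

View pics/w16.png

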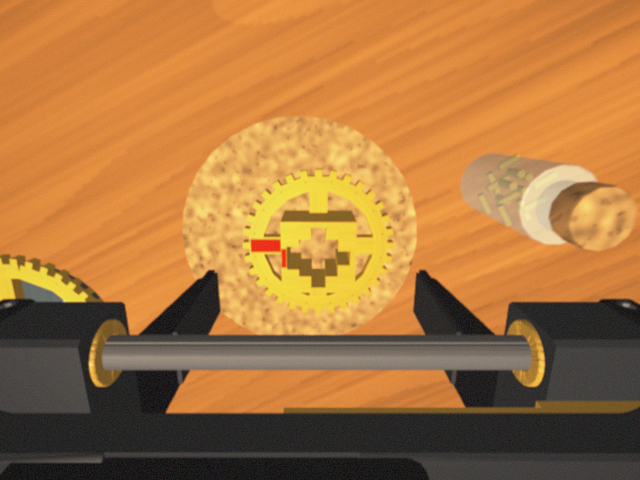

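Emit:
servo_tool([
  [0,0.001,-0.08,0,0,0,1],
  [0,0.001,-0.16,0,0,0,1],
  [0,0.001,-0.22,0,0,0,1],
  [0,0.001,-0.24,0,0,0,1],
  [0,0.001,-0.24,0,0,0,1],
  [0,0.001,-0.24,0,0,0,1],
])

```text
time: 17.83
tcp_pos: [0.5034, -0.2812, 0.0319]
orientation: [-89.8, -0.0, -115.7]
force: [-0.5, -0.4, 0.1]
width: 0.0952
```

Emit:
servo_tool([
  [-0.003,0.002,-0.01,0,0,0,1],
  [-0.003,0.002,-0.01,0,0,0,1],
  [-0.003,0.002,-0.01,0,0,0,0],
  [-0.003,0.002,-0.01,0,0,0,-1],
  [-0.003,0.002,-0.01,0,0,0,-1],
  [-0.003,0.002,-0.01,0,0,0,-1],
  [-0.003,0.002,-0.01,0,0,0,-1],
  [-0.003,0.002,-0.01,0,0,0,-1],
])

```text
time: 18.5
tcp_pos: [0.501, -0.2796, 0.0265]
orientation: [-90.0, -0.0, -115.7]
force: [-0.2, -0.0, -0.4]
width: 0.0606
```

Emit:
servo_tool([
  [0,0,0,0,0,0,-1],
  [0,0,0,0,0,0,-1],
  [0,0,0,0,0,0,-1],
])

```text
time: 18.75
tcp_pos: [0.501, -0.2797, 0.0264]
orientation: [-90.0, -0.0, -115.7]
force: [0.1, -0.3, -0.7]
width: 0.0456
```

Emit:
servo_tool([
  [0,0,0.02,0,0,0,-1],
  [0,0,0.06,0,0,0,-1],
  [0,0,0.13,0,0,0,-1],
  [0,0,0.24,0,0,0,-1],
  [0,0,0.36,0,0,0,-1],
  [0,0,0.48,0,0,0,-1],
  [0,0,0.545,0,0,0,-1],
  [0,0,0.545,0,0,0,-1],
])

```text
time: 19.42
tcp_pos: [0.504, -0.2816, 0.1979]
orientation: [-89.3, -0.1, -115.7]
force: [1.2, -0.7, -1.8]
width: 0.0461
```

Emit:
servo_tool([
  [0,0,0,0,0,0,-1],
  [0,0,0,0,0,0,-1],
  [0,0,0,0,0,0,-1],
])

```text
time: 19.67
tcp_pos: [0.4996, -0.2787, 0.187]
orientation: [-90.3, 0.0, -115.7]
force: [-0.2, 0.7, -1.9]
width: 0.0459
```

Run:
```python
from h import *
s=ctrl.read_state();print(s['tcp_pos'],s['orientation'],s['force'],s['width'],s['time'])
c=cam('wrist','w17');np.savez('pics/w17.npz',**c)
im=c['image'];h=cv2.cvtColor(im,cv2.COLOR_BGR2HSV).astype(int)
y=(h[...,0]>=24)&(h[...,0]<=33)&(h[...,1]>130)&(h[...,2]>150)
y[300:]=0;y[:,:150]=0
y=max(comps(y),key=lambda x:x[1][4])[0]
v,u=np.nonzero(y);hp=cv2.convexHull(np.c_[u,v].astype(np.int32))[:,0]
hp=hp[(hp[:,1]<285)]
T=s['tcp_pos'];z=T[2]-.0234+.008
P=np.array([ray(c,a,b,z)[:2] for a,b in hp])
from scipy.optimize import least_squares
for R in(.0507,.0512):
    r=least_squares(lambda q:np.linalg.norm(P-q[:2],axis=1)-R,[T[0],T[1]],loss='soft_l1',f_scale=.0005)
    e=r.x-T[:2];ps=np.radians(s['orientation'][2]);print(e,'jaw',e@[np.cos(ps),np.sin(ps)],'camside',e@[-np.sin(ps),np.cos(ps)],abs(r.fun).max())
```

```text
[ 0.49961718 -0.27866395  0.18695649] [-9.02913684e+01  4.56423110e-02 -1.15746847e+02] [-0.23161093  0.68962879 -1.9381817 ] 0.04586261213643344 19.6667
[0.00162275 0.00045085] jaw -0.0011110083440699857 camside 0.0012657991445104604 0.0012544520178852658
[0.00106608 0.00069108] jaw -0.0010855726973369134 camside 0.0006600404692489696 0.001170227318808184
```

View pics/w17.png

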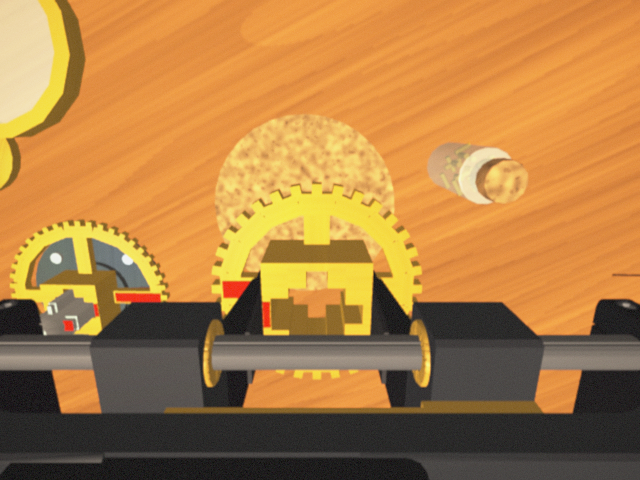

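Emit:
servo_tool([
  [0.0,0.07,0,0,0,0.078,-1],
  [0.0,0.14,0,0,0,0.156,-1],
  [0.0,0.21,0,0,0,0.234,-1],
  [0.0,0.28,0,0,0,0.312,-1],
  [0.0,0.35,0,0,0,0.39,-1],
  [0.0,0.42,0,0,0,0.468,-1],
  [0.02,0.48,0,0,0,0.546,-1],
  [0.03,0.54,0,0,0,0.62,-1],
])

```text
time: 20.38
tcp_pos: [0.5093, -0.1163, 0.188]
orientation: [-90.1, 0.1, -59.6]
force: [0.3, 0.2, -2.6]
width: 0.0456
```

Emit:
servo_tool([
  [0.01,0.06,0,0,0,0.078,-1],
  [0.02,0.1,0,0,0,0.156,-1],
  [0.04,0.14,0,0,0,0.234,-1],
  [0.05,0.17,0,0,0,0.312,-1],
  [0.05,0.2,0,0,0,0.39,-1],
  [0.05,0.2,0,0,0,0.468,-1],
  [0.05,0.2,0,0,0,0.546,-1],
  [0.05,0.2,0,0,0,0.62,-1],
])

```text
time: 21.05
tcp_pos: [0.5241, -0.0571, 0.1878]
orientation: [-90.0, 0.2, -3.8]
force: [0.3, 0.2, -2.3]
width: 0.046
```

Emit:
servo_tool([
  [0,0,0,0,0,0.078,-1],
  [0,0,0,0,0,0.156,-1],
  [0,0,0,0,0,0.234,-1],
  [0,0,0,0,0,0.312,-1],
  [0,0,0,0,0,0.39,-1],
  [0,0,0,0,0,0.468,-1],
  [0,0,0,0,0,0.546,-1],
  [0,0,0,0,0,0.62,-1],
])

```text
time: 21.72
tcp_pos: [0.524, -0.0575, 0.1878]
orientation: [-89.8, 0.1, 52.0]
force: [-0.3, 0.9, -2.6]
width: 0.0457
```

Emit:
servo_tool([
  [0,0,0,0,0,0.078,-1],
  [0,0,0,0,0,0.13,-1],
  [0,0,0,0,0,0.13,-1],
  [0,0,0,0,0,0.13,-1],
  [0,0,0,0,0,0.13,-1],
  [0,0,0,0,0,0.13,-1],
])

```text
time: 22.22
tcp_pos: [0.5248, -0.0576, 0.1894]
orientation: [-89.9, 0.0, 63.3]
force: [-0.3, -0.1, -2.0]
width: 0.0461
```

Run:
```python
from h import *
s=ctrl.read_state();print(s['tcp_pos'],s['orientation'],s['force'],s['width'],s['time'],s['q'])
c=cam('wrist','w18');np.savez('pics/w18.npz',**c)
```

```text
[ 0.52478749 -0.05759249  0.18941189] [-8.99427550e+01  1.43276071e-02  6.32846190e+01] [-0.26349468 -0.06515138 -2.00856664] 0.046075149695417456 22.2167 [-1.20902516e+01 -6.84790812e+00  1.12357116e+02  6.12783347e-04
  7.45497999e+01 -7.53750269e+01]
```

View pics/w18.png

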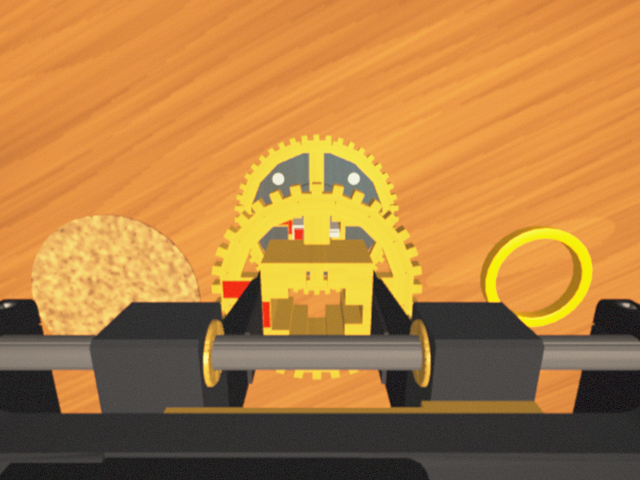

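Emit:
servo_tool([
  [0.003,0.001,-0.06,0,0,0,-1],
  [0.003,0.001,-0.13,0,0,0,-1],
  [0.003,0.001,-0.19,0,0,0,-1],
  [0.003,0.001,-0.215,0,0,0,-1],
  [0.003,0.001,-0.215,0,0,0,-1],
  [0.003,0.001,-0.215,0,0,0,-1],
  [0.003,0.001,-0.215,0,0,0,-1],
  [0.003,0.001,-0.215,0,0,0,-1],
])

```text
time: 22.93
tcp_pos: [0.527, -0.0576, 0.1272]
orientation: [-90.2, -0.0, 63.3]
force: [-0.4, -0.5, -2.9]
width: 0.0457
```

Run:
```python
from h import *
s=ctrl.read_state();print(s['tcp_pos'],s['orientation'],s['force'],s['width'],s['time'])
c=cam('wrist','w19');np.savez('pics/w19.npz',**c)
cv2.imwrite('pics/w19c.png',cv2.resize(c['image'][240:340,240:390],(750,500),interpolation=cv2.INTER_CUBIC))
```

```text
[ 0.52704969 -0.05757423  0.12721538] [-9.01589203e+01 -4.08667661e-02  6.33476786e+01] [-0.43971363 -0.45323582 -2.90156881] 0.045676459286378444 22.9333
```

View pics/w19c.png

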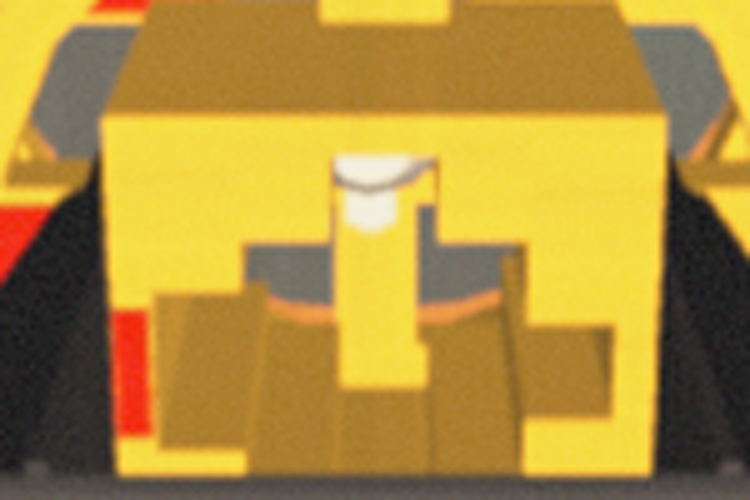

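Emit:
servo_tool([
  [-0.001,-0.002,0,0,0,0,-1],
  [-0.001,-0.002,0,0,0,0,-1],
  [-0.001,-0.002,0,0,0,0,-1],
  [-0.001,-0.002,0,0,0,0,-1],
  [-0.001,-0.002,0,0,0,0,-1],
])

```text
time: 23.4
tcp_pos: [0.5256, -0.0579, 0.1255]
orientation: [-90.0, -0.0, 63.4]
force: [0.0, -0.0, -2.1]
width: 0.0464
```

```bash
cat > look.py <<'E'
import sys
from h import *
n=sys.argv[1]
s=ctrl.read_state();print(s['tcp_pos'],s['orientation'],s['force'],s['width'],s['time'])
c=cam('wrist',n);np.savez('pics/%s.npz'%n,**c)
cv2.imwrite('pics/%sc.png'%n,cv2.resize(c['image'][240:340,240:390],(750,500),interpolation=cv2.INTER_CUBIC))
E
python3 look.py w20
```

```text
[ 0.52562761 -0.05793018  0.12553362] [-9.00002035e+01 -4.41496737e-04  6.33538833e+01] [ 0.03685515 -0.0462293  -2.13660134] 0.046421162281152395 23.4
```

View pics/w20c.png

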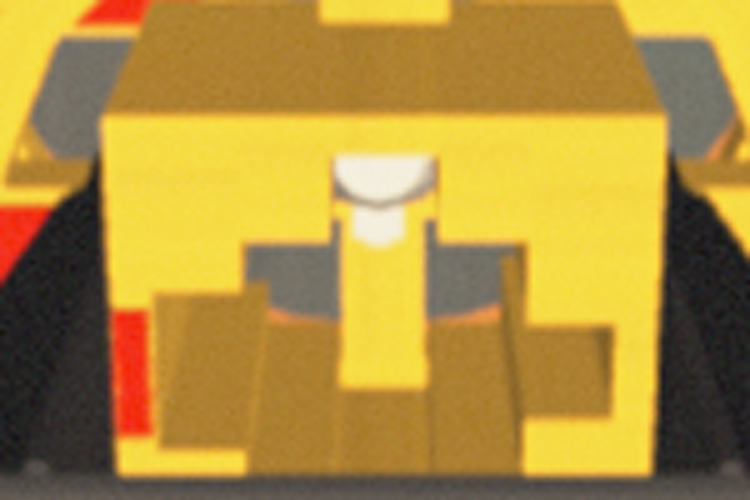

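Emit:
servo_tool([
  [0,-0.001,-0.02,0,0,0,-1],
  [0,-0.001,-0.04,0,0,0,-1],
  [0,-0.001,-0.06,0,0,0,-1],
  [0,-0.001,-0.067,0,0,0,-1],
  [0,-0.001,-0.067,0,0,0,-1],
  [0,-0.001,-0.067,0,0,0,-1],
  [0,-0.001,-0.067,0,0,0,-1],
])

```text
time: 24.03
tcp_pos: [0.5258, -0.0583, 0.1055]
orientation: [-90.0, -0.0, 63.4]
force: [-0.0, 0.2, -2.7]
width: 0.046
```

```bash
python3 look.py w21
```

```text
[ 0.52579993 -0.05826264  0.1054896 ] [-9.00113808e+01 -4.96078423e-03  6.33534734e+01] [-0.01301468  0.15966723 -2.73691881] 0.046041465133767424 24.0333
```

View pics/w21c.png

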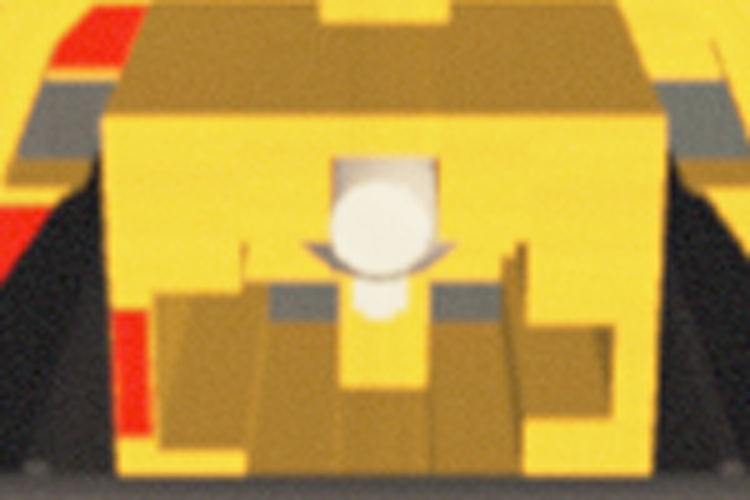

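Run:
```python
from h import *
c=dict(np.load('pics/w21.npz'))
T=np.array([.5258,-.0583,.1055]);ps=np.radians(63.35);J=np.array([np.cos(ps),np.sin(ps)]);S=np.array([-np.sin(ps),np.cos(ps)])
zt=T[2]-.0234+.034
hub=ray(c,316.3,285.6,.088)[:2]
sl=ray(c,317,271.4,zt)[:2]-.0195*S
# boss rear edge row 113 ->23mm ; front slot edge? 
be=ray(c,240+384/5,240+113/5,zt)[:2]-.023*S
fe=ray(c,240+384/5,240+475/5,zt)[:2]+.023*S
for n,p in(('hub',hub),('wheel by slot',sl),('wheel by boss edge',be)):print(n,p.round(4),'rel hub J %.4f S %.4f'%((p-hub)@J,(p-hub)@S))
```

```text
hub [ 0.5243 -0.0566] rel hub J 0.0000 S 0.0000
wheel by slot [ 0.5252 -0.0568] rel hub J 0.0003 S -0.0010
wheel by boss edge [ 0.5249 -0.0567] rel hub J 0.0002 S -0.0006
```

Emit:
servo_tool([
  [-0.002,0.001,-0.012,0,0,0,-1],
  [-0.002,0.001,-0.025,0,0,0,-1],
  [-0.002,0.001,-0.038,0,0,0,-1],
  [-0.002,0.001,-0.05,0,0,0,-1],
  [-0.002,0.001,-0.05,0,0,0,-1],
])

```text
time: 24.5
tcp_pos: [0.5242, -0.0578, 0.0891]
orientation: [-89.9, 0.0, 63.4]
force: [-0.9, 0.3, -2.1]
width: 0.046
```

```bash
python3 look.py w22
```

```text
[ 0.52422971 -0.05778427  0.08910356] [-8.98826809e+01  3.12305572e-02  6.33556153e+01] [-0.90563533  0.3119583  -2.05953851] 0.04602802216319732 24.5
```

View pics/w22c.png

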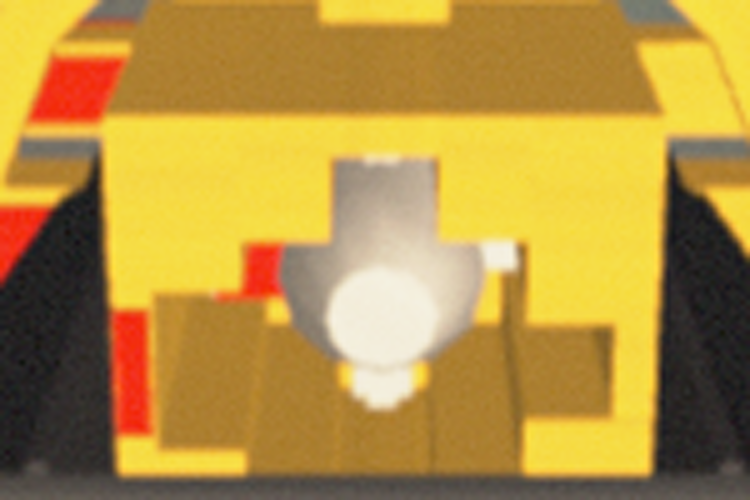

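Emit:
servo_tool([
  [0.001,0,-0.012,0,0,0,-1],
  [0.001,0,-0.024,0,0,0,-1],
  [0.001,0,-0.034,0,0,0,-1],
  [0.001,0,-0.038,0,0,0,-1],
  [0.001,0,-0.038,0,0,0,-1],
  [0.001,0,-0.038,0,0,0,-1],
])

```text
time: 25.05
tcp_pos: [0.5253, -0.0579, 0.0789]
orientation: [-90.0, 0.0, 63.4]
force: [-0.8, 0.5, -2.5]
width: 0.046
```

Emit:
servo_tool([
  [0,0,-0.004,0,0,0,-1],
  [0,0,-0.007,0,0,0,-1],
  [0,0,-0.007,0,0,0,-1],
])

```text
time: 25.3
tcp_pos: [0.5253, -0.0579, 0.0768]
orientation: [-90.0, 0.0, 63.4]
force: [0.3, -0.3, -2.3]
width: 0.0461
```

Emit:
servo_tool([
  [0,0,-0.004,0,0,0,-1],
  [0,0,-0.008,0,0,0,-1],
  [0,0,-0.012,0,0,0,-1],
  [0,0,-0.012,0,0,0,-1],
  [0,0,-0.012,0,0,0,-1],
])

```text
time: 25.72
tcp_pos: [0.5253, -0.0579, 0.0732]
orientation: [-90.0, 0.0, 63.4]
force: [0.3, -0.1, -2.4]
width: 0.0458
```

Emit:
servo_tool([
  [0,0,-0.002,0,0,0,-1],
  [0,0,-0.003,0,0,0,-1],
  [0,0,-0.003,0,0,0,-1],
])

```text
time: 25.97
tcp_pos: [0.5254, -0.058, 0.0725]
orientation: [-90.0, -0.0, 63.4]
force: [-0.1, -0.2, -1.9]
width: 0.0457
```

Emit:
servo_tool([
  [0,0,-0.002,0,0,0,-1],
  [0,0,-0.004,0,0,0,-1],
  [0,0,-0.004,0,0,0,-1],
])

```text
time: 26.22
tcp_pos: [0.5256, -0.058, 0.0724]
orientation: [-90.0, 0.0, 63.4]
force: [-3.5, 1.2, 5.5]
width: 0.046
```

Seated at exactly the expected height. Release and rise.

Emit:
servo_tool([
  [0,0,0.002,0,0,0,0],
  [0,0,0.002,0,0,0,1],
  [0,0,0.002,0,0,0,1],
  [0,0,0.002,0,0,0,1],
  [0,0,0.002,0,0,0,1],
  [0,0,0.002,0,0,0,1],
])

```text
time: 26.72
tcp_pos: [0.5253, -0.0579, 0.0717]
orientation: [-90.0, -0.0, 63.4]
force: [0.4, -0.1, 0.2]
width: 0.0753
```

Emit:
servo_tool([
  [0,0,0.04,0,0,0,1],
  [0,0,0.12,0,0,0,1],
  [0,0,0.25,0,0,0,1],
  [0,0,0.38,0,0,0,1],
  [0,0,0.5,0,0,0,1],
  [0,0,0.62,0,0,0,1],
  [0,0,0.65,0,0,0,1],
  [0,0,0.65,0,0,0,1],
])

```text
time: 27.38
tcp_pos: [0.5273, -0.0583, 0.2725]
orientation: [-90.5, -0.1, 63.4]
force: [-0.1, 0.1, 0.1]
width: 0.0952
```

Emit:
servo_tool([
  [0,0,0,0,0,0,1],
  [0.1,-0.05,0,0,0,0,1],
  [0.2,-0.1,0,0,0,0,1],
  [0.2,-0.1,0,0,0,0,1],
  [0.2,-0.1,0,0,0,0,1],
  [0.2,-0.1,0,0,0,0,1],
])

```text
time: 27.88
tcp_pos: [0.5841, -0.0876, 0.2641]
orientation: [-89.7, 0.1, 63.3]
force: [-0.2, -0.7, -0.2]
width: 0.0952
```

Run:
```python
from h import *
s=ctrl.read_state();print(s['tcp_pos'],s['orientation'],s['force'],s['width'],s['time'])
c=cam('wrist','w23');np.savez('pics/w23.npz',**c)
W=pts(c);P=W.reshape(-1,3);d=np.hypot(P[:,0]-.5245,P[:,1]+.0567)
for a,b in((.016,.022),(.040,.050),(.056,.07)):
    z=P[(d>a)&(d<b)&(P[:,2]>.012),2];print(a,b,len(z),np.percentile(z,[5,25,50,75,95]).round(4))
c=cam('scene','s23');np.savez('pics/s23.npz',**c)
cv2.imwrite('pics/s23c.png',cv2.resize(c['image'][210:330,250:410],(800,600),interpolation=cv2.INTER_CUBIC))
c=cam('top','t23')
```

```text
[ 0.58408612 -0.0876143   0.26409295] [-8.97232255e+01  5.68396975e-02  6.33457029e+01] [-0.19516858 -0.67579207 -0.24589648] 0.09516122899291879 27.8833
0.016 0.022 1064 [0.0388 0.0745 0.0829 0.0837 0.0844]
0.04 0.05 31410 [0.0574 0.3458 0.3652 0.3701 0.3743]
0.056 0.07 36470 [0.023  0.3437 0.3517 0.366  0.3714]
```

View pics/w23.png

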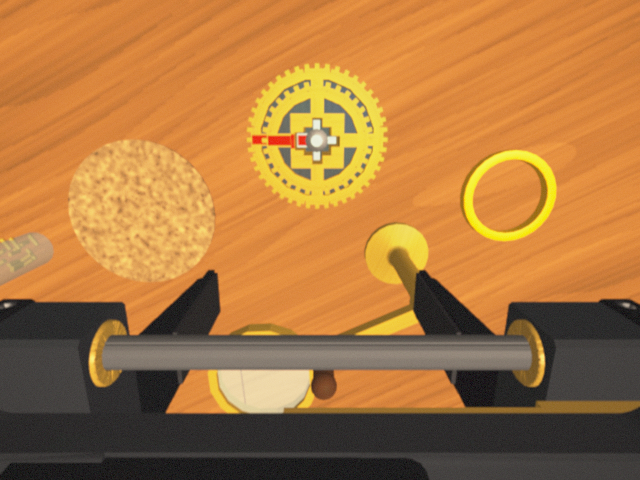

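View pics/s23c.png

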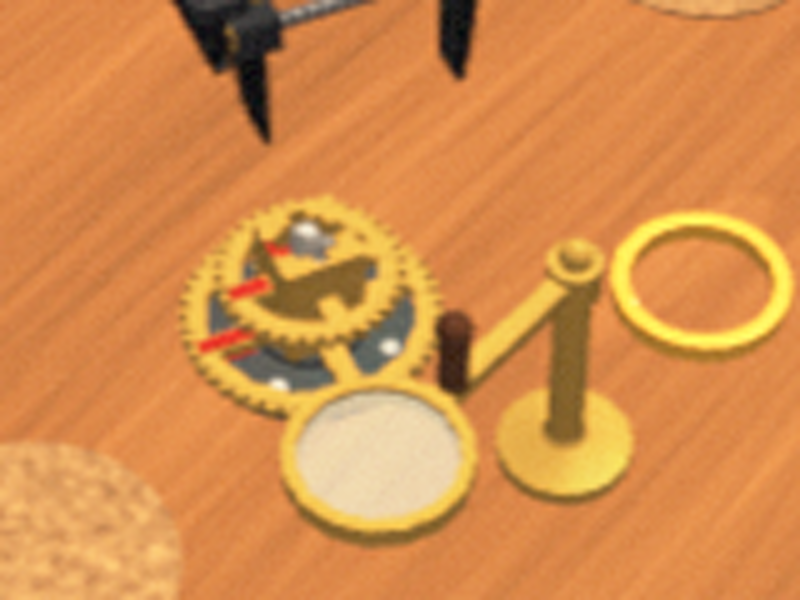

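View pics/t23.png

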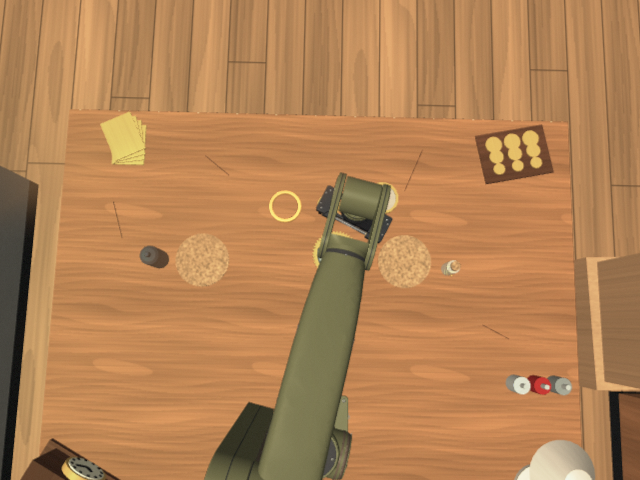

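The wrist view shows both wheels concentric on the hub at (317,137), with the red stripes lined up toward the master key. The depths match the seated heights: boss top 83 mm, small rim 57 mm, great rim 23 mm. The bystanders are where they started, and the robot is clear of everything.

Run:
```python
from h import *
print(ctrl.sign_off())
```

```text
the job is handed in; nothing more can be done
None
```

I swung the magnifier to its -y stop, then lowered the large wheel and then the small wheel onto the keyed hub. I released everything and handed the job in at about 28 s. The sign-off reports no verdict, so the evidence below is from my own last checks.

- **Magnifier:** I pushed it until it stopped moving, with a 30 N reaction. The final pictures show it still swung fully aside. I did not measure its final angle.
- **Wheel seating:** Both wheels made contact at the expected heights, with at most about 8 N of push-down force. Final depth readings matched fully seated: large rim at 23 mm, small rim at 57 mm and small boss top at about 83 mm.
- **Keying:** The red slots and stripes of both wheels line up with the red master key, judged from the pictures.
- **Bystanders:** The weight, vial and bezel look unmoved in the top view. I did not measure their final positions.
- **Robot:** The gripper is open and clear, above the magnifier.

One small disagreement came up along the way. My estimates of the hub centre differed by about 1 mm between views, so I used close-up pictures through the bores to line up each wheel.

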